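# Put the rolling-pin rings away and screw the jar shut

### The arm

A 6-joint arm with a two-finger parallel gripper is mounted at the origin on the work surface. World frame = base frame: x ahead of the robot, y to its left, z up, the work surface at z = 0. Lengths are in m, angles in degrees, forces in N, time in s.
With the tool pointing down it reaches from about 0.4 to 0.825 m from the base axis. Payload 7 kg.
Tool frame: the origin (TCP) lies at the very end of the fingers, on their centre line; the grasp point (between the pads) lies 19 mm behind it; z points along the fingers, y is the line along which they close (so a half turn about z gives the same grasp; the last joint's range is limited). The gripper opens to 88 mm and grips with 3 to 60 N. Pads are 19 mm wide; open, the fingers measure 130 mm over their backs; the gripper's body (78 mm by 193 mm) begins 47 mm behind the grasp point.
Start: joints at [-57.863, 20.546, 0.682, 0, -70.136, -16.507], TCP at [0.182, -0.65, 0.227] pointing down, gripper open.
Joint ranges: [-176.03, 176.03], [-82.01, 121.73], [-58.28, 71.71], [-173.87, 95.51], [-174.79, -0.11], [-173.66, 173.66]. Speed limits (degrees/s): [136.94, 136.94, 172.46, 180, 180, 180].

### API

Orientations are given as [roll, pitch, yaw] about the fixed x, y, z axes, in that order (R = Rz(yaw) Ry(pitch) Rx(roll)).
In Python, from plant import ctrl, viewer gives the robot as it stands.
- The arm moves only by the tool servo_tool, never from a script. Its argument "rows" is a list of rows, each a list of 6 numbers: the shift along the world's x, y, z in mm, then the turn, a rotation vector about the world's x, y, z in degrees. A call has 1 to 5 rows; each row shifts and turns the commanded pose from where the row before left it; what a row does not reach is not made up. A row lasts 1/12 s, in which the tool goes at most 41.7 mm and 7.16 degrees, less where a joint would pass 70% of its speed; a pose out of reach is approached as far as the arm can. A call is refused whole if a number of a shift passes 41.7 or a number of a turn 7.16, either way. A call with a gripper value outside its range is refused whole. "fingers" is the finger opening in mm, from 0 to 87.6, set as the call begins (left out, the last holds). The fingers move at their own pace and stop on an object; the grip force is fixed at half the most. Time passes only in rows, so rows that do not move let the fingers close. It gives the time, the measured TCP pose, the force and the opening at its end, in the units of the state.
- ctrl.get_obs(): the state, without advancing time (a new reading comes with each control period).
- viewer.snapshot(name): name is "side" or "top" or "wrist"; returns (picture, depth): 480x640x3 uint8, red, green, blue; 480x640 float32, m along the optical axis (not along the pixel's ray), 0 where there is no reading.
- viewer.calibration(name): a dict with "fx", "fy", "cx", "cy" (pixels), "origin" and "rotation" of the camera in the world. Camera axes: x right, y up, looking along -z (the intrinsics and any distortion apply to the point x, -y, -z); pixel columns grow to the right and rows downward; lengths in m; the calibration is good to about 2 mm. The wrist camera is an equidistant fisheye: a pixel r from the principal point sees the ray r / f radians off the axis. A picture is of the moment at which its call begins: read the wrist's pose just before it. calibration takes no time and is no camera call; for the wrist camera it gives the pose at the moment of the call.
- ctrl.close_job(): hands the job in, once; it reports no verdict.
The state is a dict: "clock": time; "joint_pos": joint angles; "qvel": joint speeds; "tau": joint torques, N m; "tool_pos": TCP position; "orientation": TCP orientation; "force": force on the tool from outside, world axes, zero at the start; "moment": the same for the moment, N m; "opening": finger opening in m.
Only numpy, scipy, OpenCV 4.12 (cv2) and the standard library are available. Lean on these libraries where they do the work, as an engineer would, in place of code of your own. Each camera call takes 0.05 s, during which the arm holds its last target. There are 200 camera calls.

### The job

Put all the coloured thickness rings from the tray into the storage jar, lying flat in one column. Then set the orange lid on the jar, turn it back anticlockwise until the thread drops into place, and screw it clockwise fully home; leave the bottle, the bowl and the rolling pin where they are.

Things in the scene. Friction and masses are not known exactly. Their poses are not given: they have to be found in the camera images.
- jar: Storage jar fixed to the worktop on a dark round foot 120 mm across. Green body 98 mm across and 62 mm high, above it a white neck 72 mm across (90 mm over the grey thread outside it); rim 90 mm above the worktop. Origin: on the jar's axis at worktop height, z up.
- jar_mouth (a point): Centre of the jar's mouth, on its axis at rim height, 90 mm above the jar's origin. The bore is a plain round hole 64 mm across and 82 mm deep, open at the top, of smooth plastic in which the rings slide easily.
- jar_thread (a point): Point on the jar's axis at the height of the thread's top, 80 mm above its origin. Three short ridges, one every 120 degrees, fall as they go clockwise (seen from above) to a stop that blocks the lid's lugs above and below the ridge. The gaps between them are found by turning the lid back. If the lid sits cocked, one lug caught: lift it off, set it on again turned a little.
- lid_grip (a point): Centre of the grip of the loose orange screw lid (101 mm across, about 120 g, right way up). The grip is an upright bar on its top, 70 mm long (lid's x), 22 mm thick (y), 44 mm high. This point is on the lid's axis (z up), 51 mm above its underside, 22 mm above its flat top and 22 mm below the bar's top. Set on the jar, it stands 126 to 132 mm above the jar's origin, on the ridges, or 134 mm on the stops.
- lid_under (a point): Centre of the lid's underside, 51 mm below lid_grip. Three lugs at the skirt's lower edge fit over the neck with 2 mm play. On top of the ridges, turning clockwise only meets the stops. Turned anticlockwise (up to 120 degrees) the lugs reach the gaps and the lid drops by its own weight, lid_grip to 122 mm above the jar's origin; a stop ends turning back there.
- lid_top (a point): Centre of the lid's flat top, 22 mm below lid_grip. After the drop, clockwise turning (up to 95 degrees) draws the lid down until it meets a stop, lid_grip 118 mm above the jar's origin: fully home. It turns easily (well below 1 N m), also with fingers held loosely about the bar (1 to 2 mm open each side), so that it can rise and drop by itself.
- tray: Aluminium tray fixed to the worktop, 250 mm (its x) by 370 mm (its y), floor 4 mm above the worktop, rim 12 mm above the worktop and 6 mm thick. Origin: centre of its underside, at the worktop.
- seasoning: Bystander: amber bottle with a red cap, 48 mm across, 130 mm tall, standing. Origin: centre of its underside. Not to be disturbed.
- bowl: Bystander: blue ceramic bowl, 130 mm across, 55 mm high. Origin: centre of its underside. Not to be disturbed.
- rolling_pin: Bystander: wooden rolling pin, 44 mm thick, 400 mm long with its handles, lying along its y. Origin: centre of its underside. Not to be disturbed.
- ring_red_mid (a point): The red thickness ring of the rolling pin: flat plastic ring 60 mm outside, 30 mm hole, 12 mm thick, about 40 g, lying flat on the tray (absent in some starts). This point is its centre, half-way up; its z is the ring's axis. Either face may be up in the jar.
- ring_blue_mid (a point): The blue thickness ring of the rolling pin: flat plastic ring 60 mm outside, 30 mm hole, 12 mm thick, about 40 g, lying flat on the tray (absent in some starts). This point is its centre, half-way up; its z is the ring's axis. Either face may be up in the jar.
- ring_yellow_mid (a point): The yellow thickness ring of the rolling pin: flat plastic ring 60 mm outside, 30 mm hole, 12 mm thick, about 40 g, lying flat on the tray (absent in some starts). This point is its centre, half-way up; its z is the ring's axis. Either face may be up in the jar.
- ring_green_mid (a point): The green thickness ring of the rolling pin: flat plastic ring 60 mm outside, 30 mm hole, 12 mm thick, about 40 g, lying flat on the tray (absent in some starts). This point is its centre, half-way up; its z is the ring's axis. Either face may be up in the jar.
- ring_black_mid (a point): The black thickness ring of the rolling pin: flat plastic ring 60 mm outside, 30 mm hole, 12 mm thick, about 40 g, lying flat on the tray (absent in some starts). This point is its centre, half-way up; its z is the ring's axis. Either face may be up in the jar.
- ring_white_mid (a point): The white thickness ring of the rolling pin: flat plastic ring 60 mm outside, 30 mm hole, 12 mm thick, about 40 g, lying flat on the tray (absent in some starts). This point is its centre, half-way up; its z is the ring's axis. Either face may be up in the jar.
There are look-alikes about, which are no part of the job. Of the things that look like the part that bears ring_white_mid, the smaller one is meant.

How it is judged:
By the outcome, as a careful person would: the job done as asked, in the order asked, and still so for the second after the job is handed in, with the robot touching nothing.
Of ring_red, ring_blue, ring_yellow, ring_green, ring_black, ring_white only 4 to 6 are there at a start; the rules pass over those that are not, and their reading is None.
At some moment in a run one of ring_red, ring_blue, ring_yellow, ring_green, ring_black, ring_white, lid may be knocked a few centimetres aside while the robot is not near it.
Once in a run the grip may slacken for a moment while it holds something.
It also fails if it takes over 210 s, if anything falls off the work surface, if the arm or the gripper's body presses on something with over 40 N, if the wrist force passes 120 N, or if a joint passes its speed limit or range.

## Working session

There is one attempt and no reset: what is moved stays moved. The work goes in short steps, Python scripts to look and compute and a tool call to move; the robot and the scene stay as the last step left them, time stands still between calls to the robot, and variables do not carry over. Pictures are saved under pics/ and viewed, on a budget of 14 in all, crops included, one or two more only if the job needs it, and the job is handed in when it is done.

Besides the shell and the picture viewer there is one more tool, called after "Request:" in YAML: its name, and indented under it one key for each argument. servo_tool: Moves the arm, as the interface text tells. Its arguments: {"type":"object","properties":{"rows":{"type":"array","items":{"type":"array","items":{"type":"number"}}},"fingers":{"type":"number"}},"required":["rows"]}

```bash
ls; mkdir -p pics
cat > h.py <<'E'
import numpy as np, cv2
from plant import ctrl, viewer
def snap(n, save=None):
    c=viewer.calibration(n); im,d=viewer.snapshot(n)
    if save: cv2.imwrite('pics/'+save, im[:,:,::-1])
    return im,d,c
def cloud(d,c,n):
    v,u=np.mgrid[0:480,0:640].astype(float)
    x=(u-c['cx'])/c['fx']; y=(v-c['cy'])/c['fy']
    if n=='wrist':
        r=np.hypot(x,y)+1e-9; k=np.tan(np.minimum(r,1.5))/r; x,y=x*k,y*k
    P=np.stack([x*d,-y*d,-d],-1)
    return P@np.array(c['rotation']).T+np.array(c['origin'])
E
python3 - <<'E'
from h import *
for n in ('top','side'):
    im,d,c=snap(n,n+'0.png'); print(c); np.savez(n+'0.npz',im=im,d=d,P=cloud(d,c,n))
print(ctrl.get_obs())
E
```

```text
pics
{'fx': 482.74663759006125, 'fy': 482.74663759006125, 'cx': 330.80489177969133, 'cy': 238.63489520528026, 'origin': array([0.34121226, 0.03075118, 1.45685163]), 'rotation': array([  8.55336258,  -0.7409418 , -90.68461296])}Traceback (most recent call last):
  File "<stdin>", line 3, in <module>
  File "h.py", line 13, in cloud
    return P@np.array(c['rotation']).T+np.array(c['origin'])
           ~~~~~~~~~~~~~~~~~~~~~~~~~~~^~~~~~~~~~~~~~~~~~~~~~
ValueError: operands could not be broadcast together with shapes (480,640) (3,)
```

```bash
sed -i "s/^import numpy.*/import numpy as np, cv2\nfrom scipy.spatial.transform import Rotation as Rn/; s/np.array(c\['rotation'\]).T/Rn.from_euler('xyz',c['rotation'],degrees=True).as_matrix().T/" h.py
python3 - <<'E'
from h import *
for n in ('top','side'):
    im,d,c=snap(n,n+'0.png'); print(c, im.shape); P=cloud(d,c,n); np.savez(n+'0.npz',im=im,d=d,P=P)
    ok=d>0; print(n, ok.mean(), np.percentile(P[ok][:,2],[1,10,50,90]))
print(ctrl.get_obs())
E
```

```text
{'fx': 482.74663759006125, 'fy': 482.74663759006125, 'cx': 330.80489177969133, 'cy': 238.63489520528026, 'origin': array([0.34121226, 0.03075118, 1.45685163]), 'rotation': array([  8.55336258,  -0.7409418 , -90.68461296])} (480, 640, 3)
top 0.995947265625 [-0.76283974 -0.75281231 -0.00199932  0.61829204]
{'fx': 441.7151608882556, 'fy': 441.7151608882556, 'cx': 311.86366536395127, 'cy': 236.26199590246298, 'origin': array([0.29995471, 0.8159156 , 0.76109465]), 'rotation': array([  50.71443946,   -0.33698996, -164.13504922])} (480, 640, 3)
side 0.9959993489583333 [-7.54798394e-01 -5.47016064e-01  1.83468629e-04  2.37467299e-01]
{'clock': 0.15, 'joint_pos': array([-5.78634761e+01,  2.05804197e+01,  6.46458898e-01, -1.52769986e-02,
       -7.01373397e+01, -1.65066785e+01]), 'qvel': array([-0.03744153, -0.08451547,  0.18975637,  0.04627155,  0.07948462,
        0.0066153 ]), 'tau': array([-1.06200448e-03, -5.83276284e+01,  2.93290293e+01,  7.00119987e+00,
        8.81800835e-03, -1.13582053e-04]), 'tool_pos': array([ 0.18173126, -0.64968441,  0.22585863]), 'orientation': array([ 1.79927557e+02, -6.48880392e-03, -1.64375350e+02]), 'force': array([-0.02783298, -0.93571047,  0.44010367]), 'moment': array([ 2.93877086e-02,  8.81312755e-05, -4.26162590e-02]), 'opening': 0.08766102983323083}
```

View pics/top0.png

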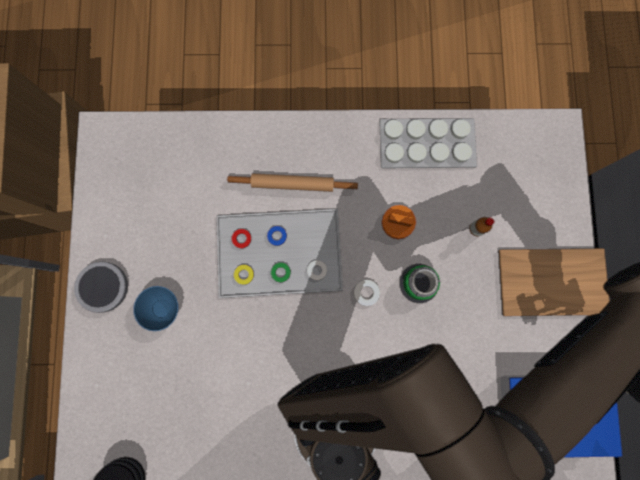

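View pics/side0.png

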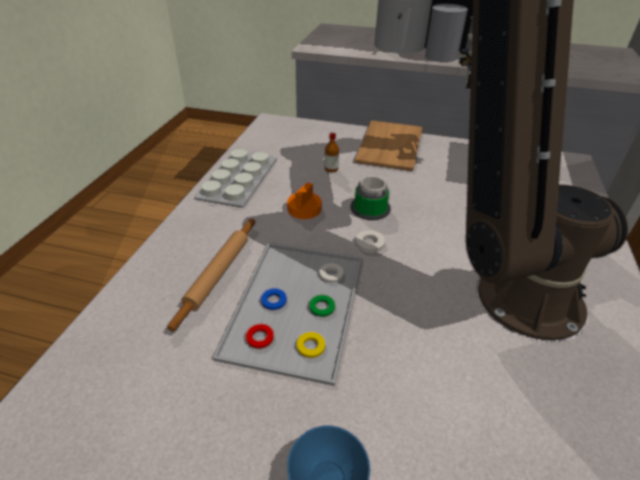

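```bash
cat >> h.py <<'E'
def masks(im):
    h=cv2.cvtColor(im,cv2.COLOR_RGB2HSV).astype(int); H,S,V=h[...,0],h[...,1],h[...,2]
    return dict(red=((H<6)|(H>174))&(S>150)&(V>70),blue=(H>108)&(H<126)&(S>150)&(V>60),yellow=(H>24)&(H<34)&(S>130)&(V>80),
      green=(H>55)&(H<80)&(S>130)&(V>40),orange=(H>6)&(H<17)&(S>190)&(V>90))
E
python3 - <<'E'
from h import *
for n in ('top','side'):
    f=np.load(n+'0.npz'); im,P=f['im'],f['P']
    for k,m in masks(im).items():
        nl,l,st,ce=cv2.connectedComponentsWithStats(m.astype(np.uint8))
        for i in range(1,nl):
            if st[i,4]<60: continue
            p=P[l==i]; q=p[p[:,2]>np.median(p[:,2])-.005] if 'orange'!=k else p
            lo,hi=np.percentile(q,[1,99],axis=0)
            print(n,k,st[i],ce[i].round(1),'mid',((lo+hi)/2).round(4),'ext',(hi-lo).round(4),'mean',q.mean(0).round(4),'z',np.percentile(p[:,2],[50,98]).round(4))
    # height based: things with z 0.01-0.022 for white rings; jar rim
    for nm,(a,b),box in (('rim',(.075,.1),(.35,.65,-.4,-.0)),('white',(.008,.03),(.35,.6,-.15,.05)),('table',(-.02,.02),(.3,.4,.0,.3)),('wall',(.05,.2),(.5,.7,-.5,-.2))):
        m=(P[...,2]>a)&(P[...,2]<b)&(P[...,0]>box[0])&(P[...,0]<box[1])&(P[...,1]>box[2])&(P[...,1]<box[3])
        nl,l,st,ce=cv2.connectedComponentsWithStats(m.astype(np.uint8))
        for i in range(1,nl):
            if st[i,4]<80: continue
            p=P[l==i]; lo,hi=np.percentile(p,[1,99],axis=0)
            print(n,nm,st[i],ce[i].round(1),'mid',((lo+hi)/2).round(4),'ext',(hi-lo).round(4),np.median(p[:,2]).round(4))
E
```

```text
top red [232 229  19  19 184] [241.1 238. ] mid [0.5375 0.2511 0.2028] ext [0.1062 0.1114 0.3849] mean [0.5598 0.2772 0.032 ] z [0.0152 0.0211]
top blue [268 227  18  18 170] [276.6 235.4] mid [0.5691 0.1734 0.0159] ext [0.0525 0.0513 0.011 ] mean [0.569  0.1736 0.0156] z [0.0151 0.0212]
top blue [510 378  12  11  87] [514.  381.8] mid [ 0.1921 -0.3525  0.4687] ext [0.1242 0.3021 0.7436] mean [ 0.1619 -0.4404  0.2184] z [0.1017 0.6957]
top blue [ 566  403   56   55 1544] [601.2 437.7] mid [ 0.015  -0.6875  0.103 ] ext [0.1299 0.1471 0.0137] mean [-0.0033 -0.7057  0.1081] z [0.1007 0.107 ]
top yellow [234 265  19  19 202] [243.2 274.1] mid [0.4539 0.2724 0.0167] ext [0.0541 0.0533 0.0128] mean [0.4528 0.2705 0.0229] z [0.015  0.0223]
top green [272 263  18  19 161] [280.4 271.9] mid [0.4585 0.1609 0.0164] ext [0.0539 0.0506 0.0123] mean [0.4581 0.1604 0.0246] z [0.015  0.0215]
top green [404 265  29  35 164] [411.7 285.4] mid [ 0.4208 -0.2396  0.0613] ext [0.0952 0.0728 0.013 ] mean [ 0.4143 -0.2242  0.0727] z [0.0595 0.0664]
top orange [383 206  32  32 736] [398.4 221.5] mid [ 0.6052
[... 1599 characters left out ...]
.5998 -0.169   0.0381] z [0.0287 0.0741]
side rim [357 176  31  20 309] [371.9 185.9] mid [ 0.4221 -0.25    0.0829] ext [0.0806 0.0777 0.0154] 0.0819
side white [355 230  30  22 412] [369.4 240.3] mid [ 0.3949 -0.0922  0.0134] ext [0.0746 0.0763 0.0099] 0.0148
side white [287 246  75  31 216] [330.6 255.1] mid [0.4978 0.0118 0.0118] ext [0.1941 0.0659 0.0075] 0.0112
side white [320 263  24  11 127] [332.7 267.2] mid [0.4629 0.0368 0.0136] ext [0.0548 0.0255 0.0099] 0.0151
side table [ 333  266   68  111 4720] [368.1 322.1] mid [0.3499 0.151  0.0044] ext [0.0978 0.294  0.0157] -0.0001
side wall [324 133  15  28 293] [331.2 148.1] mid [ 0.5856 -0.4267  0.0908] ext [0.0447 0.0325 0.08  ] 0.0835
```

Request:
servo_tool:
  rows:
    - [16,26.5,0,0,0,6]
    - [16,26.5,0,0,0,6]
    - [16,26.5,0,0,0,6]
    - [16,26.5,0,0,0,6]
    - [16,26.5,0,0,0,5.4]

```text
clock: 0.57
tool_pos: [0.2621, -0.5162, 0.2262]
orientation: [180.0, 0.0, -134.7]
force: [1.0, 0.8, 0.7]
opening: 0.0876
```

Request:
servo_tool:
  rows:
    - [16,26.5,0,0,0,0]
    - [16,26.5,0,0,0,0]
    - [16,26.5,0,0,0,0]
    - [16,26.5,0,0,0,0]
    - [16,26.5,0,0,0,0]

```text
clock: 0.98
tool_pos: [0.3422, -0.3836, 0.2265]
orientation: [180.0, 0.0, -135.0]
force: [0.5, 0.3, 0.7]
opening: 0.0878
```

Request:
servo_tool:
  rows:
    - [16,26.5,0,0,0,0]
    - [16,26.5,0,0,0,0]
    - [16,26.5,0,0,0,0]
    - [16,26.5,0,0,0,0]
    - [16,26.5,0,0,0,0]

```text
clock: 1.4
tool_pos: [0.4222, -0.251, 0.2266]
orientation: [-180.0, 0.0, -135.0]
force: [1.4, -0.3, -0.4]
opening: 0.0878
```

Request:
servo_tool:
  rows:
    - [0,0,0,0,0,0]
    - [0,0,0,0,0,0]

```text
clock: 1.57
tool_pos: [0.4225, -0.2512, 0.2265]
orientation: [180.0, 0.0, -134.8]
force: [0.6, -1.5, 0.4]
opening: 0.0877
```

Run:
```python
from h import *
im,d,c=snap('wrist','w1.png'); print(c); P=cloud(d,c,'wrist'); np.savez('w1.npz',im=im,d=d,P=P)
o=ctrl.get_obs(); print({k:np.round(v,4) for k,v in o.items()})
im,d,c=snap('top'); P=cloud(d,c,'top'); np.savez('top1.npz',im=im,d=d,P=P)
```

```text
{'fx': 371.64829954431775, 'fy': 371.64829954431775, 'cx': 321.44584352234847, 'cy': 236.51003120238593, 'origin': array([ 0.37050043, -0.30477812,  0.38466109]), 'rotation': array([-1.60208189e+01, -1.08082644e-02,  1.35215598e+02])}
{'clock': np.float64(1.6167), 'joint_pos': array([-7.87640e+00,  3.05330e+00, -2.18244e+01, -2.60000e-03,
       -6.51377e+01, -3.69919e+01]), 'qvel': array([-1.5822,  0.1414, -0.0689,  0.1053,  0.1179,  0.1783]), 'tau': array([ 9.62400e-01, -3.26817e+01,  2.83857e+01,  6.73300e+00,
        1.74000e-02, -9.75000e-02]), 'tool_pos': array([ 0.422 , -0.252 ,  0.2265]), 'orientation': array([ 1.799863e+02, -7.400000e-03, -1.348694e+02]), 'force': array([-0.5326,  0.1714,  0.2084]), 'moment': array([-0.0227,  0.0839, -0.0044]), 'opening': np.float64(0.0875)}
```

View pics/w1.png

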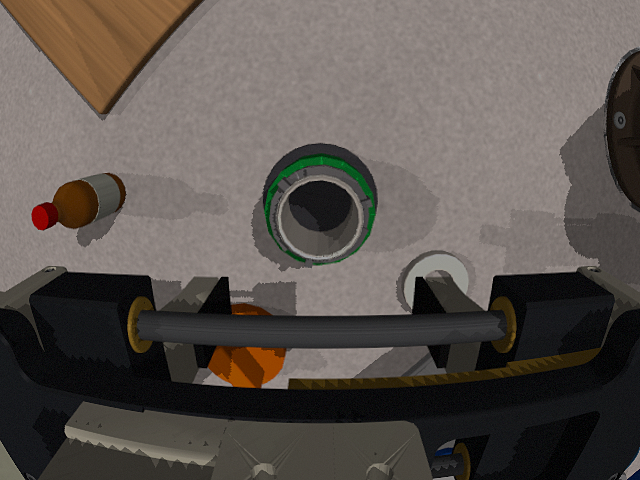

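```bash
cat >> h.py <<'E'
def circ(xy):
    A=np.c_[2*xy,np.ones(len(xy))]; s=np.linalg.lstsq(A,(xy**2).sum(1),rcond=None)[0]
    return s[:2],np.sqrt(s[2]+s[:2]@s[:2])
def jar(P):
    m=(np.abs(P[...,2]-.09)<.004)&(np.hypot(P[...,0]-.4225,P[...,1]+.252)<.05)
    q=P[m]; c=np.array([.4225,-.252])
    for _ in range(3):
        r=np.hypot(*(q[:,:2]-c).T); qq=q[(r>.029)&(r<.039)]; c,R=circ(qq[:,:2])
    return c,R,len(qq),np.median(qq[:,2])
E
python3 - <<'E'
from h import *
f=np.load('w1.npz'); P=f['P']; print('wrist',jar(P))
for n in('top0','side0','top1'): print(n,jar(np.load(n+'.npz')['P']))
m=masks(f['im'])['green']; p=P[m]; print(np.percentile(p[:,2],[5,50,95]))
f=np.load('top1.npz'); im,P=f['im'],f['P']
# table & rings in clear view
m=(P[...,2]>.0095)&(P[...,2]<.03)&(P[...,0]>.36)&(P[...,0]<.66)&(P[...,1]>-.15)&(P[...,1]<.36)
nl,l,st,ce=cv2.connectedComponentsWithStats(m.astype(np.uint8))
for i in range(1,nl):
    if st[i,4]<60: continue
    p=P[l==i]; lo,hi=np.percentile(p,[1,99],axis=0); print(ce[i].round(),'mid',((lo+hi)/2).round(4),'ext',(hi-lo).round(4),np.median(p[:,2]).round(4),im[l==i].mean(0).round())
E
```

```text
wrist (array([ 0.42095304, -0.25641116]), np.float64(0.03385763561873952), 1057, np.float64(0.08897288053767044))
top0 (array([ 0.42230896, -0.25254874]), np.float64(0.0336749140474382), 74, np.float64(0.08859997585091739))
side0 (array([ 0.42217986, -0.25217564]), np.float64(0.033845518497012284), 83, np.float64(0.08814220109376192))
top1 (array([ 0.41884665, -0.25164244]), np.float64(0.03360482301805573), 13, np.float64(0.08828371146604796))
[0.03562497 0.06185683 0.06324603]
[276. 235.] mid [0.5695 0.1739 0.0165] ext [0.0576 0.0562 0.0133] 0.0151 [ 44.  70. 128.]
[241. 238.] mid [0.5626 0.2812 0.016 ] ext [0.0548 0.0567 0.0121] 0.0151 [170.  52.  50.]
[316. 270.] mid [0.4646 0.0538 0.0162] ext [0.0559 0.0561 0.0127] 0.0147 [135. 130. 127.]
[280. 272.] mid [0.4587 0.1623 0.0157] ext [0.0544 0.054  0.0119] 0.0151 [40. 84. 50.]
[243. 274.] mid [0.454  0.2734 0.0159] ext [0.0544 0.0555 0.0123] 0.0149 [190. 180.  69.]
```

Request:
servo_tool:
  rows:
    - [0,0,0,0,0,-7.16]
    - [0,0,0,0,0,-7.16]
    - [0,0,0,0,0,-7.16]
    - [0,0,0,0,0,-7.16]
    - [0,0,0,0,0,-7.16]

```text
clock: 2.08
tool_pos: [0.421, -0.2536, 0.2264]
orientation: [180.0, -0.0, -171.2]
force: [-0.3, -0.5, -0.3]
opening: 0.0879
```

Request:
servo_tool:
  rows:
    - [0,0,0,0,0,-7.16]
    - [0,0,0,0,0,-7.16]
    - [0,0,0,0,0,-7.16]
    - [0,0,0,0,0,-7.16]
    - [0,0,0,0,0,-7.16]

```text
clock: 2.5
tool_pos: [0.421, -0.2536, 0.2264]
orientation: [-180.0, -0.0, 153.0]
force: [-0.4, 0.1, 0.2]
opening: 0.0878
```

Request:
servo_tool:
  rows:
    - [0,0,0,0,0,-7.16]
    - [0,0,0,0,0,-7.16]
    - [0,0,0,0,0,-7.16]
    - [0,0,0,0,0,-7.16]
    - [0,0,0,0,0,-7.16]

```text
clock: 2.92
tool_pos: [0.421, -0.2536, 0.2264]
orientation: [-180.0, -0.0, 117.2]
force: [-0.3, -0.1, 0.4]
opening: 0.0879
```

Request:
servo_tool:
  rows:
    - [0,0,0,0,0,-7.16]
    - [0,0,0,0,0,-7.16]
    - [0,0,0,0,0,-7.16]
    - [0,0,0,0,0,-7.16]
    - [0,0,0,0,0,-7.16]

```text
clock: 3.33
tool_pos: [0.4173, -0.2718, 0.2258]
orientation: [179.7, -1.9, 83.6]
force: [0.6, -0.5, -0.2]
opening: 0.0879
```

Request:
servo_tool:
  rows:
    - [0,0,0,0,0,-7.16]
    - [0,0,0,0,0,-7.16]
    - [0,0,0,0,0,-7.16]
    - [0,0,0,0,0,-7.16]
    - [0,0,0,0,0,-7.16]

```text
clock: 3.75
tool_pos: [0.3658, -0.3756, 0.2033]
orientation: [177.6, -12.5, 56.9]
force: [0.4, -0.2, -0.9]
opening: 0.0879
```

Request:
servo_tool:
  rows:
    - [0,0,0,0,0,-1]
    - [0,0,0,0,0,0]
    - [0,0,0,0,0,0]
    - [0,0,0,0,0,0]

```text
clock: 4.08
tool_pos: [0.365, -0.3758, 0.2028]
orientation: [177.5, -12.7, 56.5]
force: [0.3, 1.3, 0.7]
opening: 0.0878
```

Run:
```python
from h import *
for _ in range(2):
    im,d,c=snap('wrist'); P=cloud(d,c,'wrist'); print(jar(P),ctrl.get_obs()['tool_pos'],ctrl.get_obs()['joint_pos'].round(1),c['origin'],c['rotation'])
np.savez('w2.npz',im=im,d=d,P=P)
```

```text
(array([ 0.42097361, -0.25668817]), np.float64(0.03380277041244692), 1112, np.float64(0.08887687588416315)) [ 0.36532181 -0.37544046  0.20289408] [ -34.5    8.5  -14.3  -14.   -65.5 -173.6] [ 0.38086231 -0.34071381  0.3733527 ] [ -3.40188081  -2.43306284 -34.00105153]
(array([ 0.42095952, -0.25664191]), np.float64(0.033793993099853474), 1086, np.float64(0.08891710476311077)) [ 0.3655099  -0.37526684  0.20289453] [ -34.4    8.5  -14.3  -14.   -65.5 -173.6] [ 0.38115097 -0.34036794  0.37342769] [ -3.39732387  -2.44325332 -33.95759201]
```

Run:
```python
from h import *
for n in ('w1','w2','top0','side0'):
    P=np.load(n+'.npz')['P']; c,R,_,zm=jar(P)
    m=(np.abs(P[...,2]-.09)<.004)&(np.hypot(P[...,0]-c[0],P[...,1]-c[1])<.045); q=P[m]-np.r_[c,0]
    a=np.degrees(np.arctan2(q[:,1],q[:,0])); r=np.hypot(q[:,0],q[:,1])*1e3
    print(n,[(int(b),int(s.sum()),*np.percentile(r[s],[5,50,95]).round(1),(q[s,2].mean()*1e3).round(1)) for b in range(-180,180,60) for s in [(a>=b)&(a<b+60)] if s.sum()>2])
```

```text
w1 [(-180, 202, np.float64(32.1), np.float64(33.8), np.float64(35.4), np.float64(88.6)), (-120, 198, np.float64(32.1), np.float64(33.9), np.float64(35.6), np.float64(88.7)), (-60, 158, np.float64(32.4), np.float64(33.8), np.float64(35.9), np.float64(88.6)), (0, 146, np.float64(32.5), np.float64(33.6), np.float64(35.9), np.float64(88.5)), (60, 152, np.float64(32.4), np.float64(33.7), np.float64(35.8), np.float64(88.8)), (120, 201, np.float64(32.0), np.float64(33.8), np.float64(35.7), np.float64(88.7))]
w2 [(-180, 214, np.float64(32.0), np.float64(33.8), np.float64(35.3), np.float64(88.6)), (-120, 219, np.float64(32.0), np.float64(33.9), np.float64(35.5), np.float64(88.6)), (-60, 195, np.float64(32.0), np.float64(33.6), np.float64(35.7), np.float64(88.7)), (0, 147, np.float64(32.5), np.float64(33.7), np.float64(35.2), np.float64(88.5)), (60, 143, np.float64(32.5), np.float64(33.7), np.float64(36.1), np.float64(88.6)), (120, 168, np.float64(32.3), np.float64(33.7), np.float64(35.7), np.float64(88.8))]
top0 [(-180, 12, np.float64(32.1), np.float64(33.3), np.float64(35.2), np.float64(90.2
[... 219 characters left out ...]
loat64(34.7), np.float64(89.0)), (60, 15, np.float64(31.9), np.float64(33.6), np.float64(35.8), np.float64(88.8)), (120, 10, np.float64(32.4), np.float64(33.5), np.float64(35.0), np.float64(89.0))]
side0 [(-180, 9, np.float64(33.0), np.float64(33.2), np.float64(34.5), np.float64(88.7)), (-120, 14, np.float64(29.6), np.float64(33.5), np.float64(37.0), np.float64(88.1)), (-60, 10, np.float64(31.6), np.float64(34.4), np.float64(37.9), np.float64(88.2)), (0, 15, np.float64(30.5), np.float64(33.7), np.float64(36.1), np.float64(87.7)), (60, 19, np.float64(31.2), np.float64(33.5), np.float64(36.5), np.float64(88.8)), (120, 16, np.float64(32.5), np.float64(34.3), np.float64(36.4), np.float64(88.4))]
```

Request:
servo_tool:
  rows:
    - [0,0,0,0,0,0]

```text
clock: 4.27
tool_pos: [0.3656, -0.3751, 0.2028]
orientation: [177.5, -12.7, 56.6]
force: [0.4, -0.1, 0.4]
opening: 0.0878
```

Run:
```python
from h import *
c=Rn.from_euler('xyz',[177.5,-12.7,56.6],degrees=True)
for y in (45,50,56.6,63): print(y,(Rn.from_euler('xyz',[180,0,y],degrees=True)*c.inv()).as_rotvec(degrees=True).round(2))
```

```text
45 [ -8.28   9.97 -11.27]
50 [-8.7   9.59 -6.29]
56.6 [-9.23  9.07  0.28]
63 [-9.73  8.54  6.65]
```

Run:
```python
from h import *
c=Rn.from_euler('xyz',[177.5,-12.7,56.6],degrees=True)
print((Rn.from_euler('xyz',[180,0,70],degrees=True)*c.inv()).as_rotvec(degrees=True).round(2))
```

```text
[-10.25   7.95  13.62]
```

Request:
servo_tool:
  rows:
    - [0,0,0,-3.42,2.65,4.54]
    - [0,0,0,-3.42,2.65,4.54]
    - [0,0,0,-3.41,2.65,4.54]
    - [4,14,1,0,0,7.16]
    - [8,28,1,0,0,7.16]

```text
clock: 4.68
tool_pos: [0.3743, -0.3391, 0.2035]
orientation: [180.0, -0.6, 85.2]
force: [0.7, -0.5, -0.4]
opening: 0.0878
```

Request:
servo_tool:
  rows:
    - [9,30,1,0,0,7.16]
    - [9,30,1,0,0,7.16]
    - [9,30,1,0,0,7.16]
    - [9,30,1,0,0,7.16]
    - [9,30,1,0,0,7.16]

```text
clock: 5.1
tool_pos: [0.4193, -0.1873, 0.2094]
orientation: [179.9, -0.6, 121.0]
force: [0.7, -0.4, -0.2]
opening: 0.0874
```

Request:
servo_tool:
  rows:
    - [9,30,1,0,0,7.16]
    - [9,30,1,0,0,7.16]
    - [9,30,1,0,0,7.16]
    - [9,30,1,0,0,7.16]
    - [9,30,1,0,0,7.16]

```text
clock: 5.52
tool_pos: [0.464, -0.0371, 0.2144]
orientation: [179.9, -0.6, 156.8]
force: [0.9, -0.3, 0.2]
opening: 0.0873
```

Request:
servo_tool:
  rows:
    - [9,31,1,0,0,7.16]
    - [9,31,1,0,0,7.16]
    - [9,31,1,0,0,7.16]
    - [9,31,1,0,0,7.16]
    - [9,31,1,0,0,7.16]

```text
clock: 5.93
tool_pos: [0.5088, 0.1181, 0.2194]
orientation: [179.9, -0.6, -167.4]
force: [0.1, -1.0, -1.3]
opening: 0.0873
```

Request:
servo_tool:
  rows:
    - [9,31,1,0,0,7.16]
    - [9,31,1,0,0,7.16]
    - [9,31,1,0,0,7.16]
    - [9,31,1,0,0,7.16]
    - [6,20,1,0,0,4.7]

```text
clock: 6.35
tool_pos: [0.5509, 0.2632, 0.2238]
orientation: [179.9, -0.6, -134.0]
force: [1.1, 0.1, -0.3]
opening: 0.0881
```

Request:
servo_tool:
  rows:
    - [0,0,0,0,0,0]
    - [0,0,0,0,0,0]
    - [0,0,0,0,0,0]
    - [0,0,0,0,0,0]

```text
clock: 6.68
tool_pos: [0.5503, 0.2592, 0.2241]
orientation: [179.9, -0.7, -134.6]
force: [0.2, 0.5, 0.5]
opening: 0.0876
```

```bash
cat >> h.py <<'E'
def obs():
    o=ctrl.get_obs(); print('t',round(o['clock'],2),'tcp',(o['tool_pos']*1e3).round(1),'rpy',np.round(o['orientation'],2),'F',o['force'].round(1),'op',round(o['opening']*1e3,1),'q',o['joint_pos'].round(0))
    R=Rn.from_euler('xyz',o['orientation'],degrees=True); y=R.as_euler('xyz',degrees=True)[2]
    return o
def find(P,im,zlo=.0095,zhi=.021,rmin=.0,minpix=60):
    out=[]
    m=(P[...,2]>zlo)&(P[...,2]<zhi)&(np.hypot(P[...,0],P[...,1])<.85)
    hsv=cv2.cvtColor(im,cv2.COLOR_RGB2HSV)
    for k,mm in masks(im).items():
        nl,l,st,ce=cv2.connectedComponentsWithStats((mm&m).astype(np.uint8))
        for i in range(1,nl):
            if st[i,4]<minpix: continue
            p=P[l==i]; p=p[np.abs(p[:,2]-np.median(p[:,2]))<.003]; c,R=circ(p[:,:2]); lo,hi=np.percentile(p,[1,99],axis=0)
            print(k,'px',ce[i].round(),'fit',(c*1e3).round(1),(R*1e3).round(1),'mid',((lo+hi)[:2]*500).round(1),'ext',((hi-lo)*1e3).round(0),'z',(np.median(p[:,2])*1e3).round(1))
def look(name):
    obs(); im,d,c=snap('wrist',name+'.png'); P=cloud(d,c,'wrist'); np.savez(name+'.npz',im=im,d=d,P=P); find(P,im); return im,P
E
python3 -c "
from h import *
look('w3')"
```

```text
t 6.68 tcp [550.3 259.2 224.1] rpy [ 179.92   -0.66 -134.55] F [0.2 0.5 0.5] op 87.6 q [ 44.  15.  -8.  -0. -68. -88.]
red px [327. 230.] fit [561.7 278.2] 23.3 mid [561.8 278.2] ext [56. 56.  4.] z 15.8
blue px [248. 161.] fit [569.  171.9] 23.5 mid [569.  171.8] ext [56. 56.  4.] z 15.9
yellow px [401. 151.] fit [453.  270.4] 23.2 mid [453.  270.6] ext [53. 55.  4.] z 15.9
green px [318.  75.] fit [458.5 160.3] 23.3 mid [458.5 160.4] ext [55. 55.  4.] z 16.0
```

View pics/w3.png

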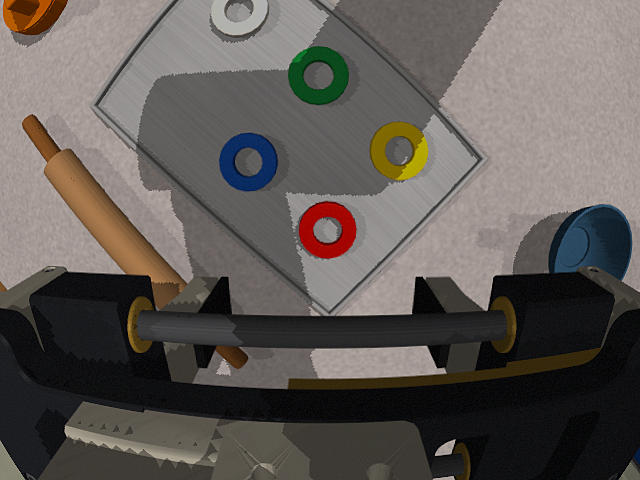

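Request:
servo_tool:
  rows:
    - [6,10,-10,0.47,-0.46,-0.45]
    - [5.4,9,-30,0,0,0]
    - [0,0,-40,0,0,0]
    - [0,0,-40,0,0,0]
    - [0,0,-40,0,0,0]
  fingers: 74

```text
clock: 7.15
tool_pos: [0.5623, 0.278, 0.0633]
orientation: [179.9, 0.1, -135.0]
force: [0.1, 0.3, -0.6]
opening: 0.0741
```

Request:
servo_tool:
  rows:
    - [0,0,-25,0,0,0]
    - [0,0,-8,0,0,0]
    - [0,0,0,0,0,0]
    - [0,0,0,0,0,0]

```text
clock: 7.48
tool_pos: [0.563, 0.2786, 0.0322]
orientation: [179.9, 0.1, -135.0]
force: [0.5, 1.5, 1.0]
opening: 0.0739
```

Request:
servo_tool:
  rows:
    - [-1.2,-0.4,-12,0,0,0]
    - [0,0,-10,0,0,0]
    - [0,0,0,0,0,0]

```text
clock: 7.73
tool_pos: [0.5609, 0.2781, 0.0091]
orientation: [179.9, 0.0, -135.0]
force: [-0.8, -0.4, -0.2]
opening: 0.0742
```

Request:
servo_tool:
  rows:
    - [0,0,0,0,0,0]
    - [0,0,0,0,0,0]
    - [0,0,0,0,0,0]
    - [0,0,0,0,0,0]
    - [0,0,0,0,0,0]
  fingers: 54

```text
clock: 8.15
tool_pos: [0.5615, 0.2785, 0.0098]
orientation: [179.9, 0.1, -135.0]
force: [-0.8, -0.1, 5.7]
opening: 0.0583
```

Request:
servo_tool:
  rows:
    - [0,0,10,0,0,0]
    - [0,0,20,0,0,0]
    - [0,0,30,0,0,0]
    - [0,0,40,0,0,0]
    - [0,0,40,0,0,0]

```text
clock: 8.57
tool_pos: [0.5602, 0.2774, 0.1502]
orientation: [179.9, -0.1, -135.0]
force: [1.6, 0.8, -0.8]
opening: 0.0576
```

Request:
servo_tool:
  rows:
    - [-5,-18,0,0,0,0]
    - [-9.3,-35.5,0,0,0,0]
    - [-9.3,-35.5,0,0,0,0]
    - [-9.3,-35.5,0,0,0,0]
    - [-9.3,-35.5,0,0,0,0]

```text
clock: 8.98
tool_pos: [0.5178, 0.1167, 0.1495]
orientation: [179.9, 0.0, -134.9]
force: [0.9, -0.6, 0.3]
opening: 0.0581
```

Request:
servo_tool:
  rows:
    - [-9.3,-35.5,0,0,0,0]
    - [-9.3,-35.5,0,0,0,0]
    - [-9.3,-35.5,0,0,0,0]
    - [-9.3,-35.5,0,0,0,0]
    - [-9.3,-35.5,0,0,0,0]

```text
clock: 9.4
tool_pos: [0.4713, -0.0609, 0.1496]
orientation: [179.9, 0.0, -134.9]
force: [0.7, -1.0, -0.8]
opening: 0.058
```

Request:
servo_tool:
  rows:
    - [-9.3,-35.5,0,0,0,0]
    - [-9.3,-35.5,0,0,0,0]
    - [-9.3,-35.5,0,0,0,0]
    - [-9.3,-35.5,0,0,0,0]
    - [-9.3,-35.5,0,0,0,0]

```text
clock: 9.82
tool_pos: [0.4249, -0.2384, 0.1497]
orientation: [180.0, 0.0, -134.9]
force: [0.7, 0.7, -0.0]
opening: 0.0578
```

Request:
servo_tool:
  rows:
    - [-4.5,-19,0,0,0,0]
    - [0,0,0,0,0,0]
    - [0,0,0,0,0,0]
    - [0,0,0,0,0,0]

```text
clock: 10.15
tool_pos: [0.4211, -0.2558, 0.1492]
orientation: [179.9, 0.0, -135.0]
force: [0.1, 0.0, -0.8]
opening: 0.058
```

Run:
```python
from h import *
o=obs(); im,d,c=snap('wrist','w4.png'); P=cloud(d,c,'wrist'); np.savez('w4.npz',im=im,d=d,P=P)
find(P,im,.12,.2); print(jar(P))
```

```text
t 10.15 tcp [ 421.1 -255.8  149.2] rpy [ 1.7992e+02  1.0000e-02 -1.3501e+02] F [ 0.1  0.  -0.8] op 58.0 q [ -8.   7. -28.  -0. -55. -37.]
red px [322. 274.] fit [ 419.4 -258.4] 21.7 mid [ 418.1 -259.6] ext [50. 49.  4.] z 155.2
red px [321. 351.] fit [ 436.5 -241.6] 9.2 mid [ 440.2 -238.1] ext [18. 19.  2.] z 155.1
(array([ 0.42081732, -0.25655555]), np.float64(0.03379951837681461), 1426, np.float64(0.08891271456585384))
```

View pics/w4.png

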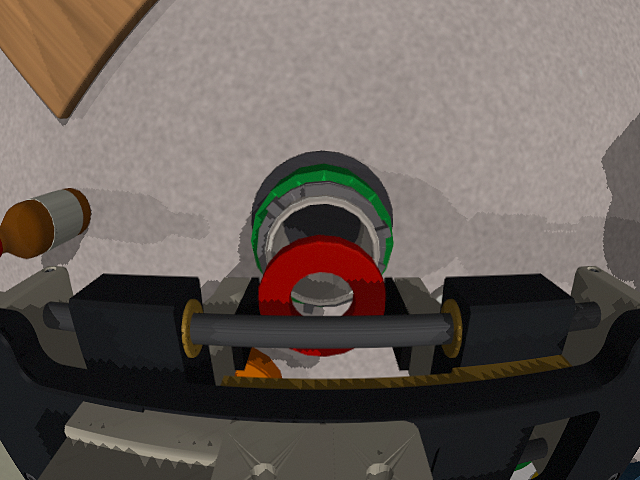

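Request:
servo_tool:
  rows:
    - [0,0,-20,0,0,0]
    - [0,0,-20,0,0,0]
    - [0,0,-10,0,0,0]
    - [0,0,-4,0,0,0]
    - [0,0,-3,0,0,0]

```text
clock: 10.62
tool_pos: [0.4214, -0.2553, 0.0917]
orientation: [179.9, -0.0, -134.9]
force: [-0.2, -0.0, -0.5]
opening: 0.0577
```

Request:
servo_tool:
  rows:
    - [0,0,0,0,0,0]
    - [0,0,0,0,0,0]

```text
clock: 10.78
tool_pos: [0.4219, -0.2558, 0.0925]
orientation: [180.0, 0.0, -134.9]
force: [0.1, -0.2, -0.5]
opening: 0.0579
```

Request:
servo_tool:
  rows:
    - [0,0,0,0,0,0]
    - [0,0,0,0,0,0]
    - [0,0,0,0,0,0]
    - [0,0,0,0,0,0]
    - [0,0,0,0,0,0]
  fingers: 74

```text
clock: 11.2
tool_pos: [0.4214, -0.256, 0.0921]
orientation: [179.9, 0.0, -135.0]
force: [0.0, -0.1, -0.0]
opening: 0.074
```

Request:
servo_tool:
  rows:
    - [0,0,20,0,0,0]
    - [0,0,35,0,0,0]
    - [0,0,35,0,0,0]
    - [0,0,0,0,0,0]
    - [0,0,0,0,0,0]

```text
clock: 11.62
tool_pos: [0.4226, -0.2562, 0.1842]
orientation: [-179.9, 0.2, -135.0]
force: [-1.5, -0.0, -1.0]
opening: 0.074
```

```bash
cat >> h.py <<'E'
def injar(P,im,c=(.4208,-.2566)):
    m=(np.hypot(P[...,0]-c[0],P[...,1]-c[1])<.031)&(P[...,2]<.085)&(P[...,2]>0)
    for k,mm in masks(im).items():
        q=P[m&mm]
        if len(q)<25: continue
        n,_,_,_=np.linalg.lstsq(np.c_[q[:,:2]-np.array(c),np.ones(len(q))],q[:,2],rcond=None)
        print('injar',k,len(q),'z med',(np.median(q[:,2])*1e3).round(1),'tilt',np.degrees(np.arctan(np.hypot(n[0],n[1]))).round(1),'zc',(n[2]*1e3).round(1))
E
python3 - <<'E'
from h import *
im,P=look('w5'); injar(P,im)
v,u=np.where((np.hypot(P[...,0]-.4208,P[...,1]+.2566)<.045)&(P[...,2]<.1)); print(u.min(),u.max(),v.min(),v.max())
cv2.imwrite('pics/w5c.png',cv2.resize(im[130:290,220:430,::-1],None,fx=3,fy=3))
E
```

```text
t 11.62 tcp [ 422.6 -256.2  184.2] rpy [-1.7985e+02  1.6000e-01 -1.3496e+02] F [-1.5 -0.  -1. ] op 74.0 q [ -8.   5. -25.  -0. -59. -37.]
red px [324. 221.] fit [ 421.8 -255.1] 21.9 mid [ 422.1 -254.6] ext [52. 51.  3.] z 19.8
injar red 1768 z med 19.9 tilt 0.3 zc 19.9
267 385 170 290
```

View pics/w5c.png

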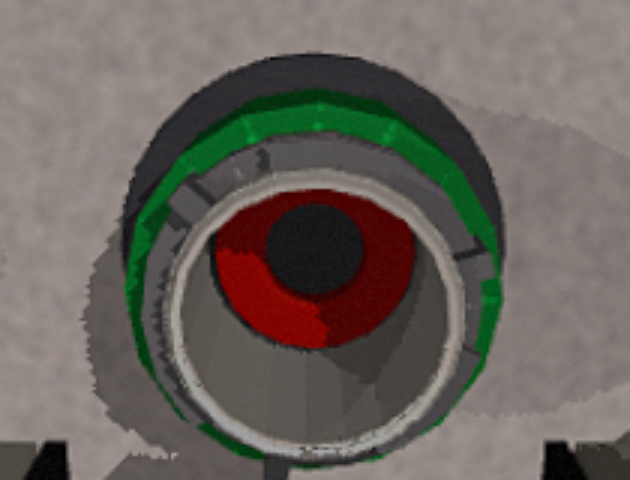

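Request:
servo_tool:
  rows:
    - [3,16,0,0,0,0]
    - [5,33,0,0,0,0]
    - [5,33,0,0,0,0]
    - [5,33,0,0,0,0]
    - [5,33,0,0,0,0]

```text
clock: 12.08
tool_pos: [0.4433, -0.1067, 0.1807]
orientation: [179.8, -0.1, -135.0]
force: [1.0, 0.5, -0.3]
opening: 0.0743
```

Request:
servo_tool:
  rows:
    - [5,33,0,0,0,0]
    - [5,33,0,0,0,0]
    - [2,33,-6,0,0,0]
    - [2,33,-6,0,0,0]
    - [2,33,-6,0,0,0]

```text
clock: 12.5
tool_pos: [0.4593, 0.0584, 0.1627]
orientation: [179.9, -0.1, -135.0]
force: [1.3, -0.7, 0.0]
opening: 0.074
```

Request:
servo_tool:
  rows:
    - [0,33,-6,0,0,0]
    - [0,33,-6,0,0,0]
    - [-2,33,-6,0,0,0]
    - [-2,33,-6,0,0,0]
    - [-2,33,-6,0,0,0]

```text
clock: 12.92
tool_pos: [0.4532, 0.2231, 0.1324]
orientation: [179.9, -0.1, -135.0]
force: [1.1, -0.5, 0.3]
opening: 0.074
```

Request:
servo_tool:
  rows:
    - [-2,33,-6,0,0,0]
    - [-1,16,-2,0,0,0]
    - [0,0,0,0,0,0]
    - [0,0,0,0,0,0]
    - [0,0,0,0,0,0]

```text
clock: 13.33
tool_pos: [0.4508, 0.2702, 0.1251]
orientation: [179.9, -0.1, -135.0]
force: [0.1, 0.3, 0.2]
opening: 0.0741
```

```bash
python3 -c "
from h import *
im,P=look('w6')"
```

```text
t 13.33 tcp [450.8 270.2 125.1] rpy [ 1.7992e+02 -1.1000e-01 -1.3497e+02] F [0.1 0.3 0.2] op 74.1 q [ 52.  12. -26.  -0. -52. -97.]
blue px [148. 239.] fit [565.7 172.7] 21.4 mid [557.8 172.6] ext [32. 55.  3.] z 15.9
blue px [114. 248.] fit [583.8 154.9] 7.8 mid [583.4 153.8] ext [22. 17.  3.] z 15.9
yellow px [321. 237.] fit [452.4 270.2] 23.2 mid [452.5 270.3] ext [55. 55.  3.] z 15.9
green px [211. 138.] fit [457.6 160.6] 23.2 mid [457.7 160.6] ext [55. 56.  4.] z 15.9
```

Request:
servo_tool:
  rows:
    - [1.7,0,-35,0,0,0]
    - [0,0,-40,0,0,0]
    - [0,0,-28,0,0,0]
    - [0,0,-12,0,0,0]
    - [0,0,0,0,0,0]

```text
clock: 13.8
tool_pos: [0.4516, 0.2682, 0.0081]
orientation: [179.9, -0.3, -135.1]
force: [-0.2, 0.9, 0.2]
opening: 0.074
```

Request:
servo_tool:
  rows:
    - [0,0,0,0,0,0]
    - [0,0,0,0,0,0]
    - [0,0,0,0,0,0]
    - [0,0,0,0,0,0]
    - [0,0,0,0,0,0]
  fingers: 54

```text
clock: 14.22
tool_pos: [0.4537, 0.2717, 0.0123]
orientation: [179.9, 0.1, -135.0]
force: [0.7, 0.1, 5.5]
opening: 0.0584
```

Request:
servo_tool:
  rows:
    - [0,0,10,0,0,0]
    - [0,0,20,0,0,0]
    - [0,0,30,0,0,0]
    - [0,0,40,0,0,0]
    - [0,0,40,0,0,0]

```text
clock: 14.63
tool_pos: [0.4522, 0.2704, 0.1528]
orientation: [179.9, -0.1, -135.0]
force: [0.8, 1.0, -1.1]
opening: 0.0585
```

Request:
servo_tool:
  rows:
    - [2,-17,0,0,0,0]
    - [2,-33,0,0,0,0]
    - [2,-33,0,0,0,0]
    - [2,-33,0,0,0,0]
    - [2,-33,0,0,0,0]

```text
clock: 15.05
tool_pos: [0.4625, 0.1208, 0.1519]
orientation: [179.9, 0.1, -134.9]
force: [0.5, -1.0, -0.2]
opening: 0.058
```

Request:
servo_tool:
  rows:
    - [2,-33,0,0,0,0]
    - [-4.5,-33,0,0,0,0]
    - [-4.5,-33,0,0,0,0]
    - [-4.5,-33,0,0,0,0]
    - [-4.5,-33,0,0,0,0]

```text
clock: 15.47
tool_pos: [0.4463, -0.0443, 0.1518]
orientation: [179.9, 0.1, -134.9]
force: [1.0, 0.6, -0.9]
opening: 0.0582
```

Request:
servo_tool:
  rows:
    - [-4.5,-33,0,0,0,0]
    - [-4.5,-33,0,0,0,0]
    - [-4.5,-33,0,0,0,0]
    - [-4.5,-33,0,0,0,0]
    - [-4.5,-33,0,0,0,0]

```text
clock: 15.88
tool_pos: [0.4238, -0.2093, 0.1519]
orientation: [180.0, 0.1, -135.0]
force: [1.7, -0.5, 0.0]
opening: 0.0584
```

Request:
servo_tool:
  rows:
    - [-2.9,-33,0,0,0,0]
    - [0,-15,0,0,0,0]
    - [0,0,0,0,0,0]
    - [0,0,0,0,0,0]
    - [0,0,0,0,0,0]

```text
clock: 16.3
tool_pos: [0.4213, -0.2556, 0.1512]
orientation: [179.9, 0.0, -135.0]
force: [-0.4, 0.8, -1.0]
opening: 0.0579
```

```bash
cat >> h.py <<'E'
def held(P,im,zlo=.12,zhi=.2):
    for k,mm in masks(im).items():
        q=P[mm&(P[...,2]>zlo)&(P[...,2]<zhi)]
        if len(q)<300: continue
        q=q[np.abs(q[:,2]-np.median(q[:,2]))<.004]; lo,hi=np.percentile(q,[.3,99.7],axis=0)
        print('held',k,len(q),'mid',((lo+hi)[:2]*500).round(1),'ext',((hi-lo)*1e3).round(1),'z',(np.median(q[:,2])*1e3).round(1))
E
python3 -c "
from h import *
im,P=look('w7'); held(P,im); print(jar(P)[0])"
```

```text
t 16.3 tcp [ 421.3 -255.6  151.2] rpy [ 1.7992e+02  2.0000e-02 -1.3500e+02] F [-0.4  0.8 -1. ] op 57.9 q [ -8.   7. -28.  -0. -55. -37.]
red px [322. 220.] fit [ 423.9 -252.9] 23.5 mid [ 420.5 -256.3] ext [48. 48.  3.] z 19.9
orange px [269. 368.] fit [ 592. -196.] 35.5 mid [ 558.1 -191.6] ext [ 5. 29.  6.] z 16.0
held yellow 3710 mid [ 417.6 -259.9] ext [52.1 52.7  5.3] z 154.7
[ 0.42083429 -0.25655111]
```

```bash
cat >> h.py <<'E'
from scipy.optimize import least_squares
def ringfit(q):
    # edges at 30 mm outside / 15 mm inside: robust centre from the hull (outer)
    h=cv2.convexHull((q[:,:2]*1e4).astype(np.float32))[:,0]/1e4
    s=least_squares(lambda p:np.hypot(h[:,0]-p[0],h[:,1]-p[1])-.0297,q[:,:2].mean(0),loss='soft_l1',f_scale=.0007)
    return s.x*1e3, np.median(np.abs(s.fun))*1e3
def held2(P,im,col,zlo=.1,zhi=.2):
    q=P[masks(im)[col]&(P[...,2]>zlo)&(P[...,2]<zhi)]; q=q[np.abs(q[:,2]-np.median(q[:,2]))<.003]
    print('held2',col,ringfit(q),(np.median(q[:,2])*1e3).round(1))
E
python3 -c "
from h import *
for n,c in (('w4','red'),('w7','yellow')):
    f=np.load(n+'.npz'); held2(f['P'],f['im'],c)"
```

```text
held2 red (array([ 421.86577891, -255.95692492]), np.float64(0.25189764877754306)) 155.2
held2 yellow (array([ 420.54306904, -257.39117374]), np.float64(0.3700312603861899)) 154.7
```

Request:
servo_tool:
  rows:
    - [0,0.6,-20,0,0,0]
    - [0,0,-20,0,0,0]
    - [0,0,-10,0,0,0]
    - [0,0,-4,0,0,0]
    - [0,0,-2,0,0,0]

```text
clock: 16.77
tool_pos: [0.4215, -0.2547, 0.0946]
orientation: [179.9, -0.0, -134.9]
force: [-0.1, 0.7, 0.3]
opening: 0.0583
```

Request:
servo_tool:
  rows:
    - [0,0,0,0,0,0]
    - [0,0,0,0,0,0]

```text
clock: 16.93
tool_pos: [0.4222, -0.2553, 0.0956]
orientation: [180.0, 0.0, -134.9]
force: [-0.8, -0.2, 0.2]
opening: 0.0583
```

Request:
servo_tool:
  rows:
    - [0,0,0,0,0,0]
    - [0,0,0,0,0,0]
    - [0,0,0,0,0,0]
    - [0,0,0,0,0,0]
    - [0,0,0,0,0,0]
  fingers: 74

```text
clock: 17.35
tool_pos: [0.4217, -0.2554, 0.0951]
orientation: [179.9, 0.0, -135.0]
force: [-0.6, -0.6, 0.6]
opening: 0.0733
```

Request:
servo_tool:
  rows:
    - [0,0,20,0,0,0]
    - [0,0,35,0,0,0]
    - [0,0,33,0,0,0]
    - [0,0,0,0,0,0]
    - [0,0,0,0,0,0]

```text
clock: 17.77
tool_pos: [0.4228, -0.2556, 0.185]
orientation: [-179.9, 0.1, -135.0]
force: [-0.1, -0.3, -1.1]
opening: 0.0739
```

```bash
python3 -c "
from h import *
im,P=look('w8'); injar(P,im)"
```

```text
t 17.77 tcp [ 422.8 -255.6  185. ] rpy [-1.7987e+02  1.5000e-01 -1.3496e+02] F [-0.1 -0.3 -1.1] op 73.9 q [ -8.   5. -25.  -0. -59. -37.]
injar red 36 z med 18.5 tilt 32.4 zc 26.6
injar yellow 1114 z med 31.8 tilt 0.3 zc 31.7
```

Request:
servo_tool:
  rows:
    - [6,16,0,0,0,0]
    - [11,32,0,0,0,0]
    - [11,32,0,0,0,0]
    - [11,32,0,0,0,0]
    - [11,32,0,0,0,0]

```text
clock: 18.23
tool_pos: [0.4709, -0.11, 0.1816]
orientation: [179.8, -0.1, -135.0]
force: [1.0, -0.2, -0.1]
opening: 0.074
```

Request:
servo_tool:
  rows:
    - [11,32,0,0,0,0]
    - [11,32,0,0,0,0]
    - [11,32,-9,0,0,0]
    - [11,32,-9,0,0,0]
    - [11,32,-9,0,0,0]

```text
clock: 18.65
tool_pos: [0.526, 0.0502, 0.1543]
orientation: [179.9, -0.1, -135.0]
force: [1.0, -0.9, -0.4]
opening: 0.074
```

Request:
servo_tool:
  rows:
    - [11,32,-9,0,0,0]
    - [11,32,-9,0,0,0]
    - [11,32,-9,0,0,0]
    - [9.3,27.5,-6,0,0,0]

```text
clock: 18.98
tool_pos: [0.5682, 0.1737, 0.1202]
orientation: [179.9, -0.2, -135.0]
force: [0.8, -0.9, 0.2]
opening: 0.0741
```

Request:
servo_tool:
  rows:
    - [0,0,0,0,0,0]
    - [0,0,0,0,0,0]
    - [0,0,0,0,0,0]
    - [0,0,0,0,0,0]

```text
clock: 19.32
tool_pos: [0.5682, 0.1712, 0.1224]
orientation: [179.9, -0.1, -135.0]
force: [-0.1, -0.3, 0.3]
opening: 0.0738
```

```bash
python3 -c "
from h import *
im,P=look('w9')"
```

```text
t 19.32 tcp [568.2 171.2 122.4] rpy [ 1.799e+02 -7.000e-02 -1.350e+02] F [-0.1 -0.3  0.3] op 73.8 q [ 36.  18. -18.  -0. -54. -81.]
blue px [321. 234.] fit [569.  170.8] 23.2 mid [569.1 171.3] ext [57. 57.  4.] z 15.9
green px [417. 120.] fit [458.8 159.6] 23.2 mid [458.8 159.6] ext [56. 55.  4.] z 15.9
orange px [42. 12.] fit [ 598.9 -148.1] 2.9 mid [ 599.2 -148.6] ext [9. 4. 6.] z 15.0
```

Request:
servo_tool:
  rows:
    - [0.8,0,-35,0,0,0]
    - [0,0,-40,0,0,0]
    - [0,0,-26,0,0,0]
    - [0,0,-12,0,0,0]
    - [0,0,0,0,0,0]

```text
clock: 19.78
tool_pos: [0.5676, 0.17, 0.007]
orientation: [179.8, -0.3, -135.1]
force: [-0.5, 0.3, 0.5]
opening: 0.0741
```

Request:
servo_tool:
  rows:
    - [0,0,0,0,0,0]
    - [0,0,0,0,0,0]
    - [0,0,0,0,0,0]
    - [0,0,0,0,0,0]
    - [0,0,0,0,0,0]
  fingers: 54

```text
clock: 20.2
tool_pos: [0.5707, 0.1726, 0.0116]
orientation: [180.0, 0.1, -134.9]
force: [0.1, -1.0, 6.6]
opening: 0.0578
```

Request:
servo_tool:
  rows:
    - [0,0,10,0,0,0]
    - [0,0,20,0,0,0]
    - [0,0,30,0,0,0]
    - [0,0,40,0,0,0]
    - [0,0,40,0,0,0]

```text
clock: 20.62
tool_pos: [0.5688, 0.1718, 0.1517]
orientation: [179.9, -0.1, -135.0]
force: [1.1, 1.1, -0.6]
opening: 0.058
```

Request:
servo_tool:
  rows:
    - [-6,-16,0,0,0,0]
    - [-11,-32,0,0,0,0]
    - [-11,-32,0,0,0,0]
    - [-11,-32,0,0,0,0]
    - [-11,-32,0,0,0,0]

```text
clock: 21.03
tool_pos: [0.5188, 0.0271, 0.1508]
orientation: [179.9, 0.1, -134.9]
force: [0.0, -0.7, 0.2]
opening: 0.0579
```

Request:
servo_tool:
  rows:
    - [-11,-32,0,0,0,0]
    - [-11,-32,0,0,0,0]
    - [-11,-32,0,0,0,0]
    - [-11,-32,0,0,0,0]
    - [-11,-32,0,0,0,0]

```text
clock: 21.45
tool_pos: [0.4637, -0.1331, 0.1509]
orientation: [180.0, 0.1, -134.9]
force: [0.3, -0.6, -0.5]
opening: 0.0576
```

Request:
servo_tool:
  rows:
    - [-11,-32,0,0,0,0]
    - [-11,-32,0,0,0,0]
    - [-11,-32,0,0,0,0]
    - [-9.9,-28,0,0,0,0]

```text
clock: 21.78
tool_pos: [0.4208, -0.2574, 0.1509]
orientation: [180.0, 0.0, -135.0]
force: [0.5, -0.1, -0.3]
opening: 0.0582
```

Request:
servo_tool:
  rows:
    - [0,0,0,0,0,0]
    - [0,0,0,0,0,0]
    - [0,0,0,0,0,0]
    - [0,0,0,0,0,0]

```text
clock: 22.12
tool_pos: [0.422, -0.2552, 0.1503]
orientation: [179.9, 0.0, -134.9]
force: [-0.0, 0.2, -0.0]
opening: 0.0578
```

```bash
python3 -c "
from h import *
im,P=look('w10'); held2(P,im,'blue'); print(jar(P)[0])"
```

```text
t 22.12 tcp [ 422.  -255.2  150.3] rpy [ 1.7994e+02  3.0000e-02 -1.3493e+02] F [-0.   0.2 -0. ] op 57.8 q [ -8.   7. -28.  -0. -55. -37.]
orange px [269. 368.] fit [ 585.5 -195.7] 29.3 mid [ 557.9 -192.5] ext [ 5. 29.  6.] z 17.0
held2 blue (array([ 421.51520866, -256.81197901]), np.float64(0.1485662549996266)) 154.5
[ 0.42082919 -0.25654781]
```

Request:
servo_tool:
  rows:
    - [-0.5,0.2,-20,0,0,0]
    - [0,0,-20,0,0,0]
    - [0,0,-10,0,0,0]
    - [0,0,-4,0,0,0]
    - [0,0,-2,0,0,0]

```text
clock: 22.58
tool_pos: [0.4213, -0.2551, 0.0935]
orientation: [179.9, -0.0, -134.9]
force: [0.8, -0.1, 0.0]
opening: 0.0579
```

Request:
servo_tool:
  rows:
    - [0,0,0,0,0,0]
    - [0,0,0,0,0,0]

```text
clock: 22.75
tool_pos: [0.4219, -0.2556, 0.0946]
orientation: [180.0, 0.0, -134.9]
force: [0.2, 0.4, -0.4]
opening: 0.0579
```

Request:
servo_tool:
  rows:
    - [0,0,0,0,0,0]
    - [0,0,0,0,0,0]
    - [0,0,0,0,0,0]
    - [0,0,0,0,0,0]
    - [0,0,0,0,0,0]
  fingers: 74

```text
clock: 23.17
tool_pos: [0.4214, -0.2557, 0.0941]
orientation: [179.9, 0.0, -135.0]
force: [0.2, -0.2, -0.6]
opening: 0.0737
```

Request:
servo_tool:
  rows:
    - [0,0,20,0,0,0]
    - [0,0,35,0,0,0]
    - [0,0,33,0,0,0]
    - [0,0,0,0,0,0]
    - [0,0,0,0,0,0]

```text
clock: 23.58
tool_pos: [0.4225, -0.2559, 0.184]
orientation: [-179.9, 0.2, -135.0]
force: [0.2, -0.5, -1.3]
opening: 0.0741
```

```bash
python3 -c "
from h import *
im,P=look('w11'); injar(P,im)"
```

```text
t 23.58 tcp [ 422.5 -255.9  184. ] rpy [-1.7987e+02  1.5000e-01 -1.3497e+02] F [ 0.2 -0.5 -1.3] op 74.1 q [ -8.   5. -25.  -0. -59. -37.]
injar red 44 z med 18.9 tilt 24.5 zc 24.4
injar blue 1193 z med 43.9 tilt 0.7 zc 43.7
injar yellow 44 z med 28.4 tilt 24.9 zc 22.0
```

Request:
servo_tool:
  rows:
    - [4,16,0,0,0,0]
    - [6,32,0,0,0,0]
    - [6,32,0,0,0,0]
    - [6,32,0,0,0,0]
    - [6,32,0,0,0,0]

```text
clock: 24.05
tool_pos: [0.4483, -0.1104, 0.1806]
orientation: [179.8, -0.1, -135.0]
force: [0.7, 0.1, -0.0]
opening: 0.0741
```

Request:
servo_tool:
  rows:
    - [6,32,0,0,0,0]
    - [6,32,0,0,0,0]
    - [-0.5,32,-9,0,0,0]
    - [-0.5,32,-9,0,0,0]
    - [-0.5,32,-9,0,0,0]

```text
clock: 24.47
tool_pos: [0.4587, 0.0496, 0.1534]
orientation: [179.9, -0.1, -135.0]
force: [1.5, -0.6, 0.6]
opening: 0.0738
```

Request:
servo_tool:
  rows:
    - [-0.5,32,-9,0,0,0]
    - [-0.5,32,-9,0,0,0]
    - [-0.5,32,-9,0,0,0]
    - [0.3,15.8,-6,0,0,0]

```text
clock: 24.8
tool_pos: [0.4576, 0.1624, 0.1199]
orientation: [179.9, -0.1, -134.9]
force: [0.3, 0.0, 0.5]
opening: 0.0738
```

Request:
servo_tool:
  rows:
    - [0,0,0,0,0,0]
    - [0,0,0,0,0,0]
    - [0,0,0,0,0,0]
    - [0,0,0,0,0,0]

```text
clock: 25.13
tool_pos: [0.4583, 0.1594, 0.1216]
orientation: [179.9, -0.0, -135.0]
force: [-0.6, -0.6, 0.5]
opening: 0.0742
```

```bash
python3 -c "
from h import *
im,P=look('w12')
print([(im[v,u]) for v,u in [(235,320)]])
m=(P[...,2]>.012)&(P[...,2]<.02)&(np.hypot(P[...,0]-.464,P[...,1]-.051)<.05)
q=P[m]; print(len(q), ringfit(q) if len(q)>50 else '', np.median(q[:,2]))"
```

```text
t 25.13 tcp [458.3 159.4 121.6] rpy [ 1.7991e+02 -5.0000e-02 -1.3501e+02] F [-0.6 -0.6  0.5] op 74.2 q [ 42.   8. -31.  -0. -51. -87.]
green px [323. 233.] fit [457.6 159.4] 23.2 mid [457.7 159.5] ext [55. 56.  4.] z 15.9
[array([108, 105, 105], dtype=uint8)]
3727 (array([463.24792158,  51.41849034]), np.float64(0.15856918648420903)) 0.015889045701358795
```

Request:
servo_tool:
  rows:
    - [-0.5,0,-35,0,0,0]
    - [0,0,-40,0,0,0]
    - [0,0,-26,0,0,0]
    - [0,0,-12,0,0,0]
    - [0,0,0,0,0,0]

```text
clock: 25.6
tool_pos: [0.4565, 0.1581, 0.0064]
orientation: [179.9, -0.3, -135.1]
force: [0.5, -0.0, -0.4]
opening: 0.0743
```

Request:
servo_tool:
  rows:
    - [0,0,0,0,0,0]
    - [0,0,0,0,0,0]
    - [0,0,0,0,0,0]
    - [0,0,0,0,0,0]
    - [0,0,0,0,0,0]
  fingers: 54

```text
clock: 26.02
tool_pos: [0.4589, 0.1607, 0.0102]
orientation: [179.9, 0.1, -135.0]
force: [0.2, -0.4, 7.7]
opening: 0.0578
```

Request:
servo_tool:
  rows:
    - [0,0,10,0,0,0]
    - [0,0,20,0,0,0]
    - [0,0,30,0,0,0]
    - [0,0,40,0,0,0]
    - [0,0,40,0,0,0]

```text
clock: 26.43
tool_pos: [0.4573, 0.1597, 0.1505]
orientation: [179.9, -0.1, -135.0]
force: [1.1, 0.5, -1.4]
opening: 0.0577
```

Request:
servo_tool:
  rows:
    - [2,-16,0,0,0,0]
    - [1,-32,0,0,0,0]
    - [1,-32,0,0,0,0]
    - [1,-32,0,0,0,0]
    - [1,-32,0,0,0,0]

```text
clock: 26.85
tool_pos: [0.4638, 0.0151, 0.1496]
orientation: [179.9, 0.1, -134.9]
force: [0.1, -0.0, -0.6]
opening: 0.058
```

Request:
servo_tool:
  rows:
    - [1,-32,0,0,0,0]
    - [1,-32,0,0,0,0]
    - [-6.5,-32,0,0,0,0]
    - [-6.5,-32,0,0,0,0]
    - [-6.5,-32,0,0,0,0]

```text
clock: 27.27
tool_pos: [0.446, -0.1451, 0.1495]
orientation: [179.9, 0.1, -135.0]
force: [0.3, -0.6, -0.3]
opening: 0.0576
```

Request:
servo_tool:
  rows:
    - [-6.5,-32,0,0,0,0]
    - [-6.5,-32,0,0,0,0]
    - [-6.5,-32,0,0,0,0]
    - [-5.7,-16.2,0,0,0,0]

```text
clock: 27.6
tool_pos: [0.4207, -0.2584, 0.1494]
orientation: [180.0, 0.0, -135.0]
force: [0.4, -0.1, -0.0]
opening: 0.0578
```

Request:
servo_tool:
  rows:
    - [0,0,0,0,0,0]
    - [0,0,0,0,0,0]
    - [0,0,0,0,0,0]
    - [0,0,0,0,0,0]

```text
clock: 27.93
tool_pos: [0.4216, -0.2554, 0.1491]
orientation: [179.9, 0.0, -134.9]
force: [-0.3, 0.3, -0.8]
opening: 0.0577
```

```bash
python3 -c "
from h import *
im,P=look('w13'); held2(P,im,'green'); print(jar(P)[0])"
```

```text
t 27.93 tcp [ 421.6 -255.4  149.1] rpy [ 1.7994e+02  2.0000e-02 -1.3492e+02] F [-0.3  0.3 -0.8] op 57.7 q [ -8.   7. -28.  -0. -55. -37.]
orange px [268. 368.] fit [ 592.5 -196.6] 36.1 mid [ 558.  -193.6] ext [ 4. 30.  6.] z 16.3
held2 green (array([ 421.22814134, -256.81101692]), np.float64(0.189359182439508)) 154.7
[ 0.42085382 -0.25652946]
```

Aligned; ring bottom is 6.4 mm below the tips, so lower to about 93.

Request:
servo_tool:
  rows:
    - [-0.3,0.2,-20,0,0,0]
    - [0,0,-20,0,0,0]
    - [0,0,-10,0,0,0]
    - [0,0,-4,0,0,0]
    - [0,0,-2,0,0,0]

```text
clock: 28.4
tool_pos: [0.4211, -0.2554, 0.0925]
orientation: [179.9, -0.0, -134.9]
force: [-0.3, -1.0, -0.9]
opening: 0.058
```

Request:
servo_tool:
  rows:
    - [0,0,0,0,0,0]
    - [0,0,0,0,0,0]

```text
clock: 28.57
tool_pos: [0.4217, -0.2558, 0.0936]
orientation: [180.0, 0.0, -134.9]
force: [0.6, -0.0, -0.1]
opening: 0.0581
```

Request:
servo_tool:
  rows:
    - [0,0,0,0,0,0]
    - [0,0,0,0,0,0]
    - [0,0,0,0,0,0]
    - [0,0,0,0,0,0]
    - [0,0,0,0,0,0]
  fingers: 74

```text
clock: 28.98
tool_pos: [0.4211, -0.2558, 0.0931]
orientation: [179.9, 0.0, -135.0]
force: [-0.0, 0.8, 0.3]
opening: 0.0739
```

Request:
servo_tool:
  rows:
    - [0,0,20,0,0,0]
    - [0,0,35,0,0,0]
    - [0,0,35,0,0,0]
    - [0,0,0,0,0,0]
    - [0,0,0,0,0,0]

```text
clock: 29.4
tool_pos: [0.4224, -0.2561, 0.1852]
orientation: [-179.9, 0.2, -135.0]
force: [-0.5, -0.2, -0.3]
opening: 0.0735
```

```bash
python3 -c "
from h import *
im,P=look('w14'); injar(P,im)"
```

```text
t 29.4 tcp [ 422.4 -256.1  185.2] rpy [-1.7985e+02  1.6000e-01 -1.3496e+02] F [-0.5 -0.2 -0.3] op 73.5 q [ -8.   5. -25.  -0. -59. -37.]
injar red 40 z med 18.9 tilt 31.6 zc 26.8
injar blue 83 z med 41.7 tilt 12.3 zc 43.6
injar yellow 70 z med 30.4 tilt 11.7 zc 26.9
injar green 2880 z med 55.9 tilt 0.3 zc 55.7
```

Request:
servo_tool:
  rows:
    - [4,16,0,0,0,0]
    - [4.2,32,0,0,0,0]
    - [4.2,32,0,0,0,0]
    - [4.2,32,0,0,0,0]
    - [4.2,32,0,0,0,0]

```text
clock: 29.87
tool_pos: [0.4409, -0.1106, 0.1817]
orientation: [179.8, -0.1, -135.0]
force: [1.6, 0.4, 0.2]
opening: 0.0741
```

Request:
servo_tool:
  rows:
    - [4.2,32,-10,0,0,0]
    - [4.2,32,-12,0,0,0]
    - [4.2,32,-12,0,0,0]
    - [4.2,32,-12,0,0,0]
    - [4.2,32,-12,0,0,0]

```text
clock: 30.28
tool_pos: [0.4619, 0.0494, 0.1234]
orientation: [179.9, -0.1, -135.0]
force: [1.6, 0.0, -0.2]
opening: 0.0742
```

Request:
servo_tool:
  rows:
    - [0,3.4,-3,0,0,0]
    - [0,0,0,0,0,0]
    - [0,0,0,0,0,0]
    - [0,0,0,0,0,0]
    - [0,0,0,0,0,0]

```text
clock: 30.7
tool_pos: [0.4628, 0.0507, 0.1221]
orientation: [179.9, 0.0, -135.0]
force: [0.3, -0.3, 0.3]
opening: 0.0741
```

```bash
python3 -c "
from h import *
im,P=look('w15')
m=(P[...,2]>.012)&(P[...,2]<.02)&(np.hypot(P[...,0]-.464,P[...,1]-.051)<.05)
q=P[m]; print(len(q), ringfit(q) if len(q)>50 else '', np.median(q[:,2]))"
```

```text
t 30.7 tcp [462.8  50.7 122.1] rpy [ 179.92    0.   -135.04] F [ 0.3 -0.3  0.3] op 74.1 q [ 31.   6. -33.  -0. -50. -75.]
green px [90.  3.] fit [ 433.2 -246.5] 34.4 mid [ 457.8 -226.3] ext [19. 22.  6.] z 13.3
orange px [ 50. 139.] fit [ 606.9 -198.2] 50.4 mid [ 572.4 -182.7] ext [33. 64.  6.] z 15.2
3634 (array([463.05514853,  50.85544552]), np.float64(0.1750096076660497)) 0.015836345501484606
```

View pics/w15.png

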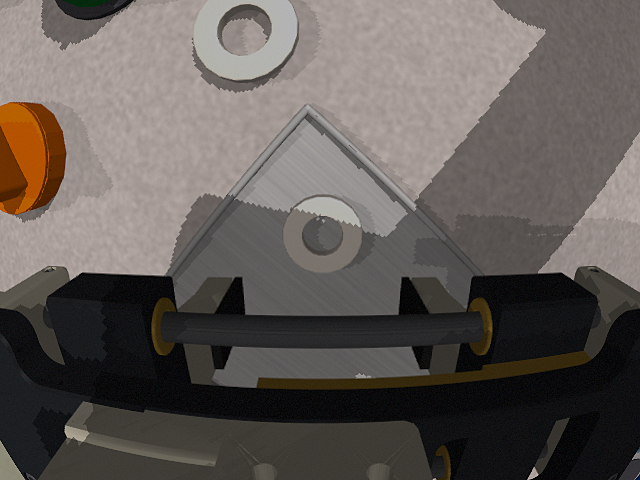

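Request:
servo_tool:
  rows:
    - [0.2,0,-35,0,0,0]
    - [0,0,-40,0,0,0]
    - [0,0,-26,0,0,0]
    - [0,0,-12,0,0,0]
    - [0,0,0,0,0,0]

```text
clock: 31.17
tool_pos: [0.4613, 0.0499, 0.0066]
orientation: [179.8, -0.3, -135.1]
force: [-0.8, -0.3, -0.2]
opening: 0.0736
```

Request:
servo_tool:
  rows:
    - [0,0,0,0,0,0]
    - [0,0,0,0,0,0]
    - [0,0,0,0,0,0]
    - [0,0,0,0,0,0]
    - [0,0,0,0,0,0]
  fingers: 54

```text
clock: 31.58
tool_pos: [0.4641, 0.052, 0.0102]
orientation: [180.0, 0.1, -135.0]
force: [-1.3, -1.3, 8.0]
opening: 0.0582
```

Request:
servo_tool:
  rows:
    - [0,0,10,0,0,0]
    - [0,0,20,0,0,0]
    - [0,0,30,0,0,0]
    - [0,0,40,0,0,0]
    - [0,0,40,0,0,0]

```text
clock: 32.0
tool_pos: [0.4622, 0.0512, 0.1505]
orientation: [179.9, -0.1, -135.0]
force: [2.2, 0.6, -0.7]
opening: 0.058
```

Request:
servo_tool:
  rows:
    - [0,-16,0,0,0,0]
    - [-3,-31,0,0,0,0]
    - [-4,-32,0,0,0,0]
    - [-5,-32,0,0,0,0]
    - [-5,-32,0,0,0,0]

```text
clock: 32.42
tool_pos: [0.4456, -0.0924, 0.1496]
orientation: [180.0, 0.1, -134.9]
force: [0.1, 0.4, 0.2]
opening: 0.0578
```

Request:
servo_tool:
  rows:
    - [-5,-32,0,0,0,0]
    - [-5,-32,0,0,0,0]
    - [-5,-32,0,0,0,0]
    - [-5,-32,0,0,0,0]
    - [-5,-32,0,0,0,0]

```text
clock: 32.83
tool_pos: [0.4205, -0.2528, 0.1495]
orientation: [180.0, 0.0, -135.0]
force: [1.2, 0.6, -0.1]
opening: 0.0585
```

Request:
servo_tool:
  rows:
    - [0,-4,0,0,0,0]
    - [0,0,0,0,0,0]
    - [0,0,0,0,0,0]
    - [0,0,0,0,0,0]

```text
clock: 33.17
tool_pos: [0.4211, -0.2546, 0.1491]
orientation: [179.9, 0.0, -134.9]
force: [-0.4, -0.4, -0.3]
opening: 0.0586
```

```bash
python3 -c "
from h import *
im,P=look('w16')
h=cv2.cvtColor(im,cv2.COLOR_RGB2HSV)
m=(h[...,1]<45)&(h[...,2]>70)&(np.hypot(P[...,0]-.421,P[...,1]+.2565)<.033)&(np.abs(P[...,2]-.1545)<.006)
q=P[m]; print(len(q),np.median(q[:,2])); q=q[np.abs(q[:,2]-np.median(q[:,2]))<.002]; print(ringfit(q)); print(jar(P)[0])"
```

```text
t 33.17 tcp [ 421.1 -254.6  149.1] rpy [ 1.7992e+02  2.0000e-02 -1.3494e+02] F [-0.4 -0.4 -0.3] op 58.6 q [ -8.   7. -28.  -0. -55. -37.]
orange px [267. 368.] fit [ 586.  -195.9] 29.7 mid [ 558.  -192.6] ext [ 4. 28.  6.] z 16.0
6230 0.15465038779718532
(array([ 420.84984725, -255.94627995]), np.float64(0.18367127281331344))
[ 0.42083917 -0.25651873]
```

Request:
servo_tool:
  rows:
    - [0,-0.6,-20,0,0,0]
    - [0,0,-20,0,0,0]
    - [0,0,-10,0,0,0]
    - [0,0,-4,0,0,0]
    - [0,0,-2,0,0,0]

```text
clock: 33.63
tool_pos: [0.4211, -0.2554, 0.0925]
orientation: [179.9, -0.0, -134.9]
force: [-0.3, 0.3, -0.2]
opening: 0.0581
```

Request:
servo_tool:
  rows:
    - [0,0,0,0,0,0]
    - [0,0,0,0,0,0]

```text
clock: 33.8
tool_pos: [0.4217, -0.256, 0.0936]
orientation: [180.0, 0.0, -134.9]
force: [-0.2, -0.3, -0.4]
opening: 0.0583
```

Request:
servo_tool:
  rows:
    - [0,0,0,0,0,0]
    - [0,0,0,0,0,0]
    - [0,0,0,0,0,0]
    - [0,0,0,0,0,0]
    - [0,0,0,0,0,0]
  fingers: 74

```text
clock: 34.22
tool_pos: [0.4211, -0.2561, 0.0931]
orientation: [179.9, 0.0, -135.0]
force: [-0.1, -0.6, 0.4]
opening: 0.0739
```

Request:
servo_tool:
  rows:
    - [0,0,20,0,0,0]
    - [0,0,35,0,0,0]
    - [0,0,35,0,0,0]
    - [0,0,0,0,0,0]
    - [0,0,0,0,0,0]

```text
clock: 34.63
tool_pos: [0.4224, -0.2563, 0.1852]
orientation: [-179.9, 0.2, -135.0]
force: [-0.4, 0.7, -1.9]
opening: 0.0741
```

```bash
python3 -c "
from h import *
im,P=look('w17'); injar(P,im)
m=(np.hypot(P[...,0]-.4208,P[...,1]+.2566)<.028)&(P[...,2]<.085)&(P[...,2]>.03); q=P[m]
print(len(q),np.percentile(q[:,2],[5,25,50,75,95]).round(4))
f=np.load('w1.npz'); 
m=masks(im)['orange']; q=P[m]; t=q[q[:,2]>.068]; print('bar top',len(t))
im,d,c=snap('top','top2.png'); P=cloud(d,c,'top'); np.savez('top2.npz',im=im,P=P)
q=P[masks(im)['orange']]; t=q[q[:,2]>.06]; s=q[(q[:,2]>.024)&(q[:,2]<.036)]
print('lid',circ(s[:,:2]),len(t),t.mean(0)); u=np.linalg.svd(t[:,:2]-t[:,:2].mean(0))[2][0]; print(np.degrees(np.arctan2(u[1],u[0])))
lo,hi=np.percentile(q,[1,99],axis=0); print((lo+hi)/2,hi-lo)"
```

```text
t 34.63 tcp [ 422.4 -256.3  185.2] rpy [-1.7985e+02  1.5000e-01 -1.3497e+02] F [-0.4  0.7 -1.9] op 74.1 q [ -8.   5. -25.  -0. -59. -37.]
injar blue 70 z med 41.4 tilt 18.8 zc 45.0
injar yellow 55 z med 30.3 tilt 22.6 zc 24.5
injar green 60 z med 51.5 tilt 2.6 zc 51.2
3383 [0.0422 0.067  0.0678 0.0683 0.069 ]
bar top 132
lid (array([ 0.61389462, -0.1952438 ]), np.float64(0.03485773910545144)) 232 [ 0.59708451 -0.22275341  0.09920879]
-91.6766192878622
[ 0.57183349 -0.27262628  0.29836672] [0.15922668 0.33453622 0.55446319]
```

Request:
servo_tool:
  rows:
    - [16,5,0,0,0,3]
    - [32,11,0,0,0,3]
    - [34,11,0,0,0,3]
    - [34,11,0,0,0,3]
    - [34,11,0,0,0,3]

```text
clock: 35.15
tool_pos: [0.5717, -0.2063, 0.1814]
orientation: [179.8, -0.1, -119.8]
force: [-0.3, -1.7, -0.1]
opening: 0.0741
```

Request:
servo_tool:
  rows:
    - [30,11,0,0,0,2]
    - [0,0,0,0,0,0]
    - [0,0,0,0,0,0]
    - [0,0,0,0,0,0]
    - [0,0,0,0,0,0]

```text
clock: 35.57
tool_pos: [0.5999, -0.1962, 0.1821]
orientation: [179.8, -0.0, -118.0]
force: [0.4, -1.1, -0.6]
opening: 0.0744
```

```bash
cat >> h.py <<'E'
def lidfit(P,im,base=0.):
    q=P[masks(im)['orange']]; q=q[np.isfinite(q).all(1)]
    t=q[(q[:,2]>base+.069)&(q[:,2]<base+.077)]; f=q[(q[:,2]>base+.025)&(q[:,2]<base+.033)]
    r=cv2.minAreaRect((t[:,:2]*1e4).astype(np.float32)); print('bar',len(t),'c',np.array(r[0])/10,'sz',np.array(r[1])/10,'ang',r[2],'z',np.median(t[:,2]))
    b=t[:,:2].mean(0); u=np.linalg.svd(t[:,:2]-b,full_matrices=False)[2][0]; print('bar mean',b*1e3,'dir',np.degrees(np.arctan2(u[1],u[0])))
    h=cv2.convexHull((f[:,:2]*1e4).astype(np.float32))[:,0]/1e4
    s=least_squares(lambda p:np.hypot(h[:,0]-p[0],h[:,1]-p[1])-p[2],[*f[:,:2].mean(0),.05],loss='soft_l1',f_scale=.0007); print('disc',s.x*1e3,np.median(np.abs(s.fun))*1e3,'z',np.median(f[:,2]))
E
python3 -c "
from h import *
im,P=look('w18'); lidfit(P,im)"
```

```text
t 35.57 tcp [ 599.9 -196.2  182.1] rpy [ 1.7982e+02 -4.0000e-02 -1.1801e+02] F [ 0.4 -1.1 -0.6] op 74.4 q [ -0.  18.  -9.  -0. -63. -28.]
bar 2519 c [ 607.13164063 -199.04106445] sz [68.8416748  22.40507507] ang 75.9111099243164 z 0.07279247562140673
bar mean [ 606.48840392 -200.47119556] dir 75.95806265642182
disc [ 607.54534644 -197.52567079   51.33682332] 0.554488976931583 z 0.028948351321877674
```

View pics/w18.png

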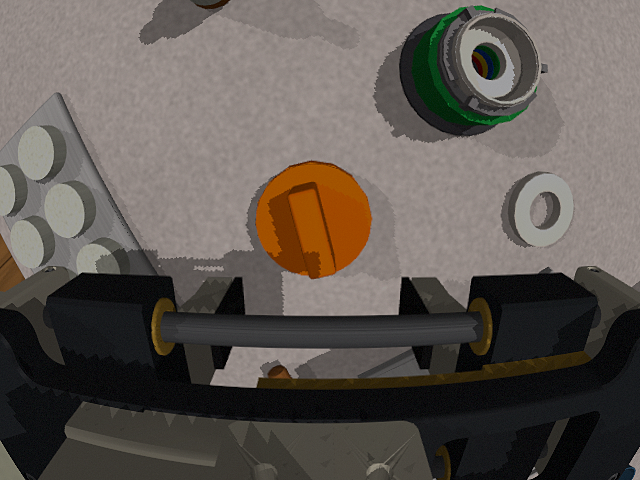

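Request:
servo_tool:
  rows:
    - [4,-1.3,-10,0,0,7]
    - [3.3,-1,-30,0,0,7]
    - [0,0,-35,0,0,0]
    - [0,0,0,0,0,0]
    - [0,0,0,0,0,0]
  fingers: 60

```text
clock: 36.03
tool_pos: [0.6066, -0.1987, 0.107]
orientation: [179.7, -0.1, -104.1]
force: [0.8, -0.5, 0.9]
opening: 0.0599
```

Request:
servo_tool:
  rows:
    - [0,0,-30,0,0,0]
    - [0,0,-30,0,0,0]
    - [0,0,-13,0,0,0]
    - [0,0,0,0,0,0]
    - [0,0,0,0,0,0]

```text
clock: 36.45
tool_pos: [0.6093, -0.1987, 0.0369]
orientation: [-180.0, -0.0, -104.0]
force: [0.1, 0.1, -0.0]
opening: 0.06
```

Request:
servo_tool:
  rows:
    - [0,0,0,0,0,0]

```text
clock: 36.53
tool_pos: [0.6101, -0.1987, 0.0377]
orientation: [-179.9, 0.0, -104.0]
force: [0.9, -0.5, 0.5]
opening: 0.0599
```

Request:
servo_tool:
  rows:
    - [-1.5,0.2,-2,0,0,0]
    - [0,0,0,0,0,0]
    - [0,0,0,0,0,0]
    - [0,0,0,0,0,0]
    - [0,0,0,0,0,0]
  fingers: 15

```text
clock: 36.95
tool_pos: [0.607, -0.1981, 0.0333]
orientation: [179.9, 0.0, -104.0]
force: [-0.1, 0.1, 0.8]
opening: 0.0319
```

Request:
servo_tool:
  rows:
    - [0,0,0,0,0,0]
    - [0,0,0,0,0,0]
    - [0,0,0,0,0,0]
    - [0,0,0,0,0,0]
    - [0,0,0,0,0,0]

```text
clock: 37.37
tool_pos: [0.6069, -0.1981, 0.0329]
orientation: [179.9, -0.0, -104.0]
force: [0.2, 0.8, 1.9]
opening: 0.0219
```

Request:
servo_tool:
  rows:
    - [0,0,10,0,0,0]
    - [0,0,20,0,0,0]
    - [0,0,30,0,0,0]
    - [0,0,30,0,0,0]
    - [0,0,30,0,0,0]

```text
clock: 37.78
tool_pos: [0.6064, -0.1981, 0.1545]
orientation: [179.9, -0.0, -104.0]
force: [0.6, 0.2, -1.5]
opening: 0.022
```

Request:
servo_tool:
  rows:
    - [0,0,10,0,0,0]
    - [0,0,0,0,0,0]
    - [0,0,0,0,0,0]

```text
clock: 38.03
tool_pos: [0.6069, -0.1979, 0.1635]
orientation: [180.0, 0.0, -104.0]
force: [-1.0, 0.5, -1.3]
opening: 0.022
```

```bash
python3 -c "
from h import *
im,P=look('w19'); q=P[masks(im)['orange']]; print(np.percentile(q[:,2],[5,25,50,75,95,99]).round(3)); lidfit(P,im,.131)"
```

```text
t 38.03 tcp [ 606.9 -197.9  163.5] rpy [ 1.7998e+02  4.0000e-02 -1.0398e+02] F [-1.   0.5 -1.3] op 22.0 q [ -1.  20.  -9.  -0. -61. -13.]
green px [467. 114.] fit [ 421.6 -256.2] 49.1 mid [ 456.  -257.6] ext [31. 88.  6.] z 16.0
[0.157 0.159 0.16  0.203 0.204 0.205]
bar 5468 c [ 605.20244141 -207.08950195] sz [53.14983521 22.04982605] ang 75.98680877685547 z 0.20333328919732707
bar mean [ 603.98558359 -212.4515397 ] dir 76.13669939775262
disc [ 606.99598404 -199.47735075   49.98753631] 0.2895562671764232 z 0.1594727868974149
```

Request:
servo_tool:
  rows:
    - [-13,-4,0,0,0,0]
    - [-24,-7.5,0,0,0,0]
    - [-28,-8.5,0,0,0,0]
    - [-28,-8.5,0,0,0,0]
    - [-28,-8.5,0,0,0,0]

```text
clock: 38.5
tool_pos: [0.4835, -0.235, 0.1609]
orientation: [179.7, -0.0, -104.0]
force: [0.5, -0.1, -0.3]
opening: 0.0221
```

Request:
servo_tool:
  rows:
    - [-28,-8.5,0,0,0,0]
    - [-24,-7.5,0,0,0,0]
    - [-13.2,-4,0,0,0,0]
    - [0,0,0,0,0,0]
    - [0,0,0,0,0,0]

```text
clock: 38.92
tool_pos: [0.4201, -0.2552, 0.1624]
orientation: [179.9, -0.0, -104.0]
force: [0.8, 0.2, -1.3]
opening: 0.0214
```

Request:
servo_tool:
  rows:
    - [0,0,0,0,0,0]
    - [0,0,0,0,0,0]
    - [0,0,0,0,0,0]

```text
clock: 39.17
tool_pos: [0.4214, -0.2549, 0.1625]
orientation: [179.9, -0.0, -103.9]
force: [0.5, -0.4, -1.5]
opening: 0.0222
```

```bash
python3 -c "
from h import *
im,P=look('w20'); q=P[masks(im)['orange']]; print(np.percentile(q[:,2],[5,25,50,75,95,99]).round(3)); lidfit(P,im,.131)"
```

```text
t 39.17 tcp [ 421.4 -254.9  162.5] rpy [ 179.88   -0.   -103.93] F [ 0.5 -0.4 -1.5] op 22.2 q [ -8.   6. -27.  -0. -57.  -6.]
[0.143 0.158 0.159 0.202 0.203 0.204]
bar 5322 c [ 419.99501953 -263.69785156] sz [53.80509644 21.67068939] ang 76.03749084472656 z 0.20239845324045666
bar mean [ 418.66462822 -269.03267275] dir 76.21609466134282
disc [ 421.65814093 -256.20764366   49.7220172 ] 0.1095851383345059 z 0.15856614473437036
```

Request:
servo_tool:
  rows:
    - [-0.8,-0.3,-12,0,0,0]
    - [0,0,-16,0,0,0]
    - [0,0,-12,0,0,0]
    - [0,0,-4,0,0,0]
    - [0,0,0,0,0,0]

```text
clock: 39.63
tool_pos: [0.4195, -0.2551, 0.1178]
orientation: [179.8, -0.0, -104.0]
force: [-0.5, 0.4, -1.0]
opening: 0.0219
```

Request:
servo_tool:
  rows:
    - [0,0,-2,0,0,0]
    - [0,0,-1,0,0,0]
    - [0,0,-1,0,0,0]

```text
clock: 39.88
tool_pos: [0.4204, -0.2555, 0.1154]
orientation: [180.0, -0.0, -104.0]
force: [0.0, -0.5, -1.9]
opening: 0.0222
```

Request:
servo_tool:
  rows:
    - [0,0,-1,0,0,0]
    - [0,0,-1,0,0,0]
    - [0,0,0,0,0,0]

```text
clock: 40.13
tool_pos: [0.4198, -0.2554, 0.1129]
orientation: [179.9, 0.0, -104.0]
force: [0.5, 0.2, -1.1]
opening: 0.022
```

Request:
servo_tool:
  rows:
    - [0,0,-1,0,0,0]
    - [0,0,-1,0,0,0]
    - [0,0,0,0,0,0]

```text
clock: 40.38
tool_pos: [0.4197, -0.2554, 0.1107]
orientation: [179.9, 0.0, -104.0]
force: [-0.1, -0.4, -0.9]
opening: 0.022
```

Request:
servo_tool:
  rows:
    - [0,0,-1,0,0,0]
    - [0,0,-1,0,0,0]
    - [0,0,0,0,0,0]

```text
clock: 40.63
tool_pos: [0.4197, -0.2553, 0.1086]
orientation: [179.9, 0.0, -104.0]
force: [-1.0, -0.5, -1.5]
opening: 0.022
```

Request:
servo_tool:
  rows:
    - [0,0,-1,0,0,0]
    - [0,0,0,0,0,0]

```text
clock: 40.8
tool_pos: [0.4198, -0.2553, 0.1077]
orientation: [179.9, 0.0, -104.0]
force: [0.2, 0.8, -0.7]
opening: 0.0217
```

Request:
servo_tool:
  rows:
    - [0,0,0,0,0,0]
    - [0,0,0,0,0,0]
    - [0,0,0,0,0,0]
    - [0,0,0,0,0,0]
  fingers: 25

```text
clock: 41.13
tool_pos: [0.42, -0.2554, 0.108]
orientation: [179.9, -0.0, -104.0]
force: [-0.5, -0.3, -0.4]
opening: 0.0251
```

```bash
cat >> h.py <<'E'
def lidz(P,im):
    q=P[masks(im)['orange']&(np.hypot(P[...,0]-.421,P[...,1]+.2565)<.051)]
    f=q[(q[:,2]>.085)&(q[:,2]<.118)]; f=f[np.abs(f[:,2]-np.median(f[:,2]))<.006]
    n=np.linalg.lstsq(np.c_[f[:,:2]-[.4208,-.2565],np.ones(len(f))],f[:,2],rcond=None)[0]
    print('lid top z at axis',(n[2]*1e3).round(1),'-> lid_grip',(n[2]*1e3+22.5).round(1),'slope deg',np.degrees(n[:2]).round(2),len(f)); lidfit(P,im,n[2]-.029)
E
python3 -c "
from h import *
im,P=look('w21'); lidz(P,im)"
```

```text
t 41.13 tcp [ 420.  -255.4  108. ] rpy [ 179.93   -0.   -103.97] F [-0.5 -0.3 -0.4] op 25.1 q [ -8.  10. -31.  -0. -49.  -6.]
green px [320. 171.] fit [ 422.1 -253.8] 52.0 mid [ 408.6 -302.6] ext [24.  7.  6.] z 14.4
lid top z at axis 100.1 -> lid_grip 122.6 slope deg [0.07 0.62] 11457
bar 5455 c [ 418.56577148 -262.90449219] sz [55.94360962 22.32365112] ang 76.16835021972656 z 0.14380028439340203
bar mean [ 417.14922824 -268.77601823] dir 76.31156689959792
disc [ 516.09177742 -304.99591654  139.89096471] 7.170663861823759 z 0.09994829396313525
```

Request:
servo_tool:
  rows:
    - [0.8,0,-2,0,0,3]
    - [0,0,0,0,0,3]
    - [0,0,0,0,0,3]
    - [0,0,0,0,0,3]
    - [0,0,0,0,0,0]

```text
clock: 41.6
tool_pos: [0.4207, -0.2553, 0.1059]
orientation: [179.9, 0.0, -91.8]
force: [0.4, 1.2, -0.2]
opening: 0.0253
```

```bash
python3 -c "
from h import *
print(ctrl.get_obs()['moment'].round(2)); im,P=look('w22'); lidz(P,im)"
```

```text
[ 0.32 -0.03  0.01]
t 41.6 tcp [ 420.7 -255.3  105.9] rpy [ 1.7993e+02  1.0000e-02 -9.1850e+01] F [ 0.4  1.2 -0.2] op 25.3 q [ -8.  10. -31.  -0. -49.   6.]
green px [321. 173.] fit [ 421.3 -258.5] 47.1 mid [ 419.3 -301.5] ext [50.  9.  6.] z 16.0
lid top z at axis 100.2 -> lid_grip 122.7 slope deg [0.06 0.6 ] 11874
bar 5554 c [ 419.91079102 -262.9550293 ] sz [57.09067993 21.82514496] ang 80.37633514404297 z 0.14384687409494976
bar mean [ 419.20994568 -269.63643197] dir 79.43882885003046
disc [ 515.27775638 -301.36497524  141.90029849] 1.5832354495881884 z 0.09997845241617324
```

Request:
servo_tool:
  rows:
    - [0,0,0,0,0,3]
    - [0,0,0,0,0,3]
    - [0,0,0,0,0,3]
    - [0,0,0,0,0,3]
    - [0,0,0,0,0,0]

```text
clock: 42.07
tool_pos: [0.4207, -0.2556, 0.1058]
orientation: [179.9, 0.0, -80.1]
force: [0.8, -1.8, -1.5]
opening: 0.028
```

```bash
python3 -c "
from h import *
print(ctrl.get_obs()['moment'].round(2)); im,P=look('w23'); lidz(P,im)"
```

```text
[-0.82 -0.16 -1.83]
t 42.07 tcp [ 420.7 -255.6  105.8] rpy [ 1.7995e+02  1.0000e-02 -8.0120e+01] F [ 0.8 -1.8 -1.5] op 28.0 q [ -8.  10. -31.   0. -49.  18.]
green px [321. 171.] fit [ 419.2 -243.6] 62.1 mid [ 429.4 -304. ] ext [23.  4.  5.] z 18.4
lid top z at axis 100.1 -> lid_grip 122.6 slope deg [-0.03  0.47] 12029
bar 5487 c [ 417.76904297 -261.53095703] sz [59.38760986 27.10988464] ang 81.93465423583984 z 0.14387465459350623
bar mean [ 419.97056801 -269.40580371] dir 81.12756103099856
disc [ 421.56558663 -256.9319234    50.23063538] 0.2927647355832827 z 0.1000202094450757
```

Request:
servo_tool:
  rows:
    - [0,0,0,0,0,-7]
    - [0,0,0,0,0,-7]
    - [0,0,0,0,0,-7]
    - [0,0,0,0,0,-6]
    - [0,0,0,0,0,-6]
  fingers: 24.5

```text
clock: 42.53
tool_pos: [0.4207, -0.2554, 0.106]
orientation: [179.9, -0.0, -113.4]
force: [0.8, -0.8, -0.2]
opening: 0.0246
```

Request:
servo_tool:
  rows:
    - [0,0,0,0,0,-6]
    - [0,0,0,0,0,-6]
    - [0,0,0,0,0,-6]
    - [0,0,0,0,0,-6]
    - [0,0,0,0,0,-6]

```text
clock: 42.95
tool_pos: [0.4206, -0.2553, 0.1059]
orientation: [179.9, -0.0, -143.3]
force: [-0.5, -1.0, -0.6]
opening: 0.0245
```

Request:
servo_tool:
  rows:
    - [0,0,0,0,0,-6]
    - [0,0,0,0,0,-6]
    - [0,0,0,0,0,-6]
    - [0,0,0,0,0,-4]
    - [0,0,0,0,0,0]

```text
clock: 43.37
tool_pos: [0.4206, -0.2553, 0.1059]
orientation: [179.9, -0.0, -165.2]
force: [-0.0, 0.3, -0.1]
opening: 0.0245
```

```bash
python3 -c "
from h import *
print(ctrl.get_obs()['moment'].round(2)); im,P=look('w24'); lidz(P,im)"
```

```text
[-0.03 -0.03  0.01]
t 43.37 tcp [ 420.6 -255.3  105.9] rpy [ 1.7992e+02 -2.0000e-02 -1.6522e+02] F [-0.   0.3 -0.1] op 24.5 q [ -8.  10. -31.  -0. -49. -67.]
green px [328. 172.] fit [ 416.  -257.3] 44.1 mid [ 374.9 -262.3] ext [ 7. 37.  6.] z 15.5
lid top z at axis 98.2 -> lid_grip 120.7 slope deg [0.47 0.18] 11763
bar 5545 c [ 414.89306641 -258.5017334 ] sz [57.49211426 22.1453949 ] ang 21.079853057861328 z 0.14186466203431483
bar mean [ 408.22709862 -260.4807638 ] dir 22.069181017532564
disc [ 420.4909816  -256.29829723   50.4958688 ] 0.1739480380209546 z 0.0980244606030217
```

Request:
servo_tool:
  rows:
    - [0,0,0,0,0,-6]
    - [0,0,0,0,0,-6]
    - [0,0,0,0,0,-6]
    - [0,0,0,0,0,-6]
    - [0,0,0,0,0,-6]

```text
clock: 43.83
tool_pos: [0.4206, -0.2554, 0.1059]
orientation: [179.9, -0.0, 164.9]
force: [-0.2, -0.3, -1.0]
opening: 0.0245
```

Request:
servo_tool:
  rows:
    - [0,0,0,0,0,-3]
    - [0,0,0,0,0,0]

```text
clock: 44.0
tool_pos: [0.4207, -0.2553, 0.1059]
orientation: [179.9, -0.0, 162.0]
force: [-0.2, -0.4, -0.1]
opening: 0.0246
```

```bash
python3 -c "
from h import *
print(ctrl.get_obs()['moment'].round(2)); im,P=look('w25'); lidz(P,im)"
```

```text
[-0.03 -0.05 -0.01]
t 44.0 tcp [ 420.7 -255.3  105.9] rpy [179.92  -0.   162.02] F [-0.2 -0.4 -0.1] op 24.6 q [  -8.   10.  -31.   -0.  -49. -100.]
green px [328. 173.] fit [ 418.7 -255.3] 46.9 mid [ 379.2 -237. ] ext [16. 34.  6.] z 16.5
lid top z at axis 96.3 -> lid_grip 118.8 slope deg [ 0.42 -0.08] 11652
bar 5523 c [ 415.22929687 -254.84274902] sz [22.08039551 59.0032959 ] ang 78.92303466796875 z 0.1399929253479578
bar mean [ 408.90138008 -253.04448574] dir -10.918150476509753
disc [ 420.31264905 -255.67011463   50.2597122 ] 0.2089383367012386 z 0.09613693190032553
```

Nearly home (118.8); continue in small steps until the stop shows as a moment.

Request:
servo_tool:
  rows:
    - [0,0,0,0,0,-3]
    - [0,0,0,0,0,-3]
    - [0,0,0,0,0,-2]
    - [0,0,0,0,0,0]

```text
clock: 44.38
tool_pos: [0.4207, -0.2554, 0.1059]
orientation: [179.9, -0.0, 154.2]
force: [-0.3, 0.2, -0.5]
opening: 0.0249
```

```bash
python3 -c "
from h import *
print(ctrl.get_obs()['moment'].round(2)); im,P=look('w26'); lidz(P,im)"
```

```text
[-0.07  0.04  0.72]
t 44.38 tcp [ 420.7 -255.4  105.9] rpy [179.94  -0.   154.21] F [-0.3  0.2 -0.5] op 24.9 q [  -8.   10.  -31.   -0.  -49. -107.]
green px [325. 173.] fit [ 419.1 -255. ] 47.0 mid [ 383.6 -234.2] ext [24. 40.  6.] z 15.5
lid top z at axis 96.0 -> lid_grip 118.5 slope deg [ 0.39 -0.1 ] 11651
bar 5446 c [ 415.85185547 -254.61616211] sz [21.77038116 60.19839478] ang 73.94200897216797 z 0.1397848055577579
bar mean [ 409.37616086 -252.03997107] dir -15.817227714953354
disc [ 420.50965258 -255.56800008   50.2413973 ] 0.27243895502441356 z 0.09591230435282617
```

Request:
servo_tool:
  rows:
    - [0,0,0,0,0,-3]
    - [0,0,0,0,0,0]
    - [0,0,0,0,0,0]

```text
clock: 44.68
tool_pos: [0.4208, -0.2554, 0.106]
orientation: [179.9, 0.0, 151.3]
force: [0.3, 0.1, 0.5]
opening: 0.0252
```

```bash
python3 -c "
from h import *
print(ctrl.get_obs()['moment'].round(2)); obs()"
```

```text
[-0.09  0.    1.36]
t 44.68 tcp [ 420.8 -255.4  106. ] rpy [1.7994e+02 1.0000e-02 1.5131e+02] F [0.3 0.1 0.5] op 25.2 q [  -8.   10.  -31.   -0.  -49. -110.]
```

Request:
servo_tool:
  rows:
    - [0,0,0,0,0,5]
    - [0,0,0,0,0,5]
    - [0,0,0,0,0,0]
    - [0,0,0,0,0,0]
    - [0,0,0,0,0,0]
  fingers: 60

```text
clock: 45.1
tool_pos: [0.4206, -0.2554, 0.1059]
orientation: [179.9, 0.0, 160.9]
force: [0.4, 0.9, 0.7]
opening: 0.0529
```

Request:
servo_tool:
  rows:
    - [0,0,15,0,0,0]
    - [0,0,30,0,0,0]
    - [0,0,35,0,0,0]
    - [0,0,20,0,0,0]
    - [0,0,0,0,0,0]

```text
clock: 45.52
tool_pos: [0.4231, -0.2563, 0.2108]
orientation: [179.9, 0.5, 161.0]
force: [-0.0, -0.3, 0.1]
opening: 0.0601
```

Request:
servo_tool:
  rows:
    - [0,0,0,0,0,0]
    - [0,0,0,0,0,0]
    - [0,0,0,0,0,0]

```text
clock: 45.77
tool_pos: [0.42, -0.2552, 0.2049]
orientation: [179.9, -0.1, 161.0]
force: [-0.2, 0.9, -0.9]
opening: 0.0601
```

```bash
python3 -c "
from h import *
im,P=look('w27'); lidz(P,im)
for n in('top','side'):
    im,d,c=snap(n,n+'9.png'); P=cloud(d,c,n); f=np.load(n+'0.npz'); D=np.abs(im.astype(int)-f['im']).max(2)>60
"
```

```text
t 45.77 tcp [ 420.  -255.2  204.9] rpy [ 1.7991e+02 -1.1000e-01  1.6098e+02] F [-0.2  0.9 -0.9] op 60.1 q [  -8.    4.  -24.   -0.  -62. -101.]
lid top z at axis 95.9 -> lid_grip 118.4 slope deg [ 0.15 -0.06] 9689
bar 3488 c [ 420.28076172 -255.78012695] sz [22.41494293 69.1385498 ] ang 75.07550048828125 z 0.13968969511232482
bar mean [ 418.68752695 -255.33711357] dir -14.819975612062931
disc [ 420.58058254 -255.81545564   50.1375057 ] 0.2120848172740969 z 0.09588167665441288
```

View pics/side9.png

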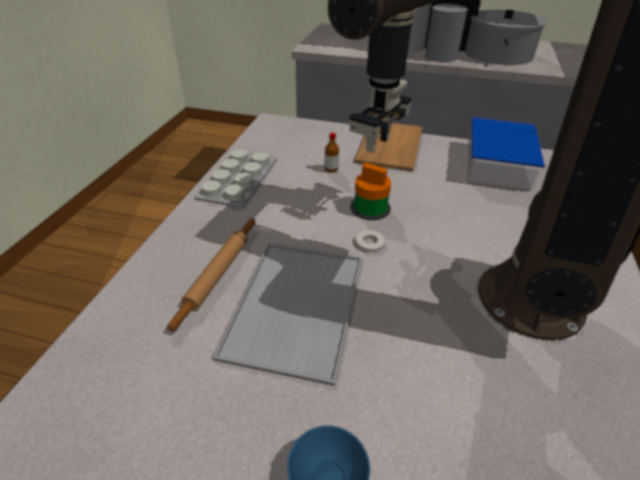

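View pics/w27.png

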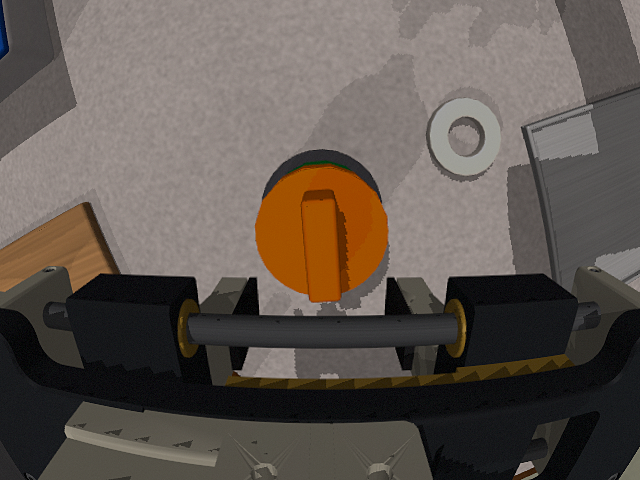

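The side picture shows an empty tray, the lid on the jar at (373,185), and the bottle (332,152), rolling pin and bowl where they were. The wrist picture shows the lid level, centred at (322,230), with the fingers clear of it.

```bash
python3 -c "
from h import *
print(ctrl.close_job())"
```

```text
the job is handed in; nothing more can be done
None
```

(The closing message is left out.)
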